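# Open the dining car's key dock and clip the keys on

### The job

Use the flat lifter as a lever under the orange lip to pop the press-fit cover off the key dock, then set the cover, open side down, and the lifter flat in the black serving tray. Clip the snap hook of every key tag on the counter onto the eye of its own colour, pushing its sprung gate in against the eye's upright bar until it snaps shut behind it, then tug the tag back until the shut gate stops it, and leave it lying so on the dock, either way up. Do not disturb the cup, the bottle or the jar.

Things in the scene. Friction and masses are not known exactly. Their poses are not given: they have to be found in the camera images.
- dock: Fixed key dock: grey slab, flat deck 40 mm above the counter, 350 mm long (y). Origin at counter level below the middle of the row of eyes; x points from its front (robot side) to its back, z up. Deck from x = -84 mm (front edge, on which a lever can pivot) to +60 mm. Black catch blocks at both ends of the cover: x = -24 to 0, y = +-153 to +-172 mm, 14 mm above the deck.
- cover: White press-fit cover (160 g), a box open below, 32 x 285 x 51 mm (x, y, z), 4 mm walls; at the start seated on the deck over all eyes, origin (centre of underside) at dock (0, 0, 40), axes along the dock's. On top a grey grip bar 18 mm wide in x, 80 mm long in y, z = 51 to 71 mm. The inside is 47 mm high, 24 mm deep.
- cover_lip (a point): Underside of the cover's orange pry lip, (-30, 0, 8) mm in the cover's frame. The lip is 56 mm wide in y, in the middle of the front: x = -16 to -36 mm, z = 8 to 12 mm, which leaves an 8 mm gap over the deck for a blade; the cover's front wall stands behind it at x = -16 mm.
- catch_l (a joint): Sprung 10 mm steel ball at the cover's +y end (5 mm above the deck, dock x = -12 mm): about 0 m while it presses on the end wall of the seated cover with 8 N. Once the cover's front is levered up some 6 mm at the balls (10 mm at the lip) it springs in under the wall's edge and reads about 0.004: the cover is then popped and loose.
- catch_r (a joint): The same ball at the cover's -y end: about 0 m cover seated, about 0.004 m popped or cover off.
- lifter: Loose flat lifter (140 g), 190 mm long. Origin: underside of the middle of its dark wooden handle, 90 long x 20 wide x 16 mm high (x = -45 to 45 mm). Steel blade 24 mm wide, 4 mm thick, flush with the underside, from x = 45 to 145 mm (tip). x points from handle to tip, z up. Starts flat in the tray.
- lifter_tip (a point): The tip of the lifter's blade: (145, 0, 2) mm in the lifter's frame.
- tray: Fixed black serving tray with a red rim, 340 x 210 mm (x, y), inside 330 x 200 mm; floor 4 mm above the counter, rim 14 mm above the counter. Origin: centre of its underside, at counter level.
- clip_red: Loose red key tag with snap hook (126 mm long, 110 g), lying flat; may be absent. Origin: underside, at the grip; balances at x = 14 mm. x points to the hook's mouth. Red grip block x = -35 to 25 mm, 24 mm wide, 20 mm high. Dark U-shaped hook, 42 mm wide, 12 mm thick: cross bar to x = 35 mm, then two 7 mm horns to x = 91 mm, 28 mm apart; the mouth between their ends is closed by a bright gate.
- gate_red (a joint): Sprung gate of the red hook, x = 83 to 89 mm when shut (0); up to 1.35 rad as it is pushed inward (never outward), hinged on a vertical pin at (86, 16.5) mm of the tag's frame. A bar pushed in at the middle needs 3 to 5 N; a bar at x = 39 (hook's bottom) to 50 mm is clear of its swing, so it snaps shut; a bar drawn back against the shut gate is at x = 79 mm. None if the tag is absent.
- eye_red: Fixed red eye on the deck, one of four 68 mm apart (their order varies), axes along the dock's. Origin: foot of its upright steel bar, at deck level. The bar (8 mm thick) is joined at the top by an arm, axis 40 mm above the deck, to the red post (14 x 12 x 44 mm, y = +31 to +43 mm): a closed eye. A tag held just above the deck clips on from the front, along +x, one horn going between bar and post.
- clip_yellow: Loose yellow key tag with snap hook (126 mm long, 110 g), lying flat; may be absent. Origin: underside, at the grip; balances at x = 14 mm. x points to the hook's mouth. Yellow grip block x = -35 to 25 mm, 24 mm wide, 20 mm high. Dark U-shaped hook, 42 mm wide, 12 mm thick: cross bar to x = 35 mm, then two 7 mm horns to x = 91 mm, 28 mm apart; the mouth between their ends is closed by a bright gate.
- gate_yellow (a joint): Sprung gate of the yellow hook, x = 83 to 89 mm when shut (0); up to 1.35 rad as it is pushed inward (never outward), hinged on a vertical pin at (86, 16.5) mm of the tag's frame. A bar pushed in at the middle needs 3 to 5 N; a bar at x = 39 (hook's bottom) to 50 mm is clear of its swing, so it snaps shut; a bar drawn back against the shut gate is at x = 79 mm. None if the tag is absent.
- eye_yellow: Fixed yellow eye on the deck, one of four 68 mm apart (their order varies), axes along the dock's. Origin: foot of its upright steel bar, at deck level. The bar (8 mm thick) is joined at the top by an arm, axis 40 mm above the deck, to the yellow post (14 x 12 x 44 mm, y = +31 to +43 mm): a closed eye. A tag held just above the deck clips on from the front, along +x, one horn going between bar and post.
- clip_blue: Loose blue key tag with snap hook (126 mm long, 110 g), lying flat; may be absent. Origin: underside, at the grip; balances at x = 14 mm. x points to the hook's mouth. Blue grip block x = -35 to 25 mm, 24 mm wide, 20 mm high. Dark U-shaped hook, 42 mm wide, 12 mm thick: cross bar to x = 35 mm, then two 7 mm horns to x = 91 mm, 28 mm apart; the mouth between their ends is closed by a bright gate.
- gate_blue (a joint): Sprung gate of the blue hook, x = 83 to 89 mm when shut (0); up to 1.35 rad as it is pushed inward (never outward), hinged on a vertical pin at (86, 16.5) mm of the tag's frame. A bar pushed in at the middle needs 3 to 5 N; a bar at x = 39 (hook's bottom) to 50 mm is clear of its swing, so it snaps shut; a bar drawn back against the shut gate is at x = 79 mm. None if the tag is absent.
- eye_blue: Fixed blue eye on the deck, one of four 68 mm apart (their order varies), axes along the dock's. Origin: foot of its upright steel bar, at deck level. The bar (8 mm thick) is joined at the top by an arm, axis 40 mm above the deck, to the blue post (14 x 12 x 44 mm, y = +31 to +43 mm): a closed eye. A tag held just above the deck clips on from the front, along +x, one horn going between bar and post.
- clip_green: Loose green key tag with snap hook (126 mm long, 110 g), lying flat; may be absent. Origin: underside, at the grip; balances at x = 14 mm. x points to the hook's mouth. Green grip block x = -35 to 25 mm, 24 mm wide, 20 mm high. Dark U-shaped hook, 42 mm wide, 12 mm thick: cross bar to x = 35 mm, then two 7 mm horns to x = 91 mm, 28 mm apart; the mouth between their ends is closed by a bright gate.
- gate_green (a joint): Sprung gate of the green hook, x = 83 to 89 mm when shut (0); up to 1.35 rad as it is pushed inward (never outward), hinged on a vertical pin at (86, 16.5) mm of the tag's frame. A bar pushed in at the middle needs 3 to 5 N; a bar at x = 39 (hook's bottom) to 50 mm is clear of its swing, so it snaps shut; a bar drawn back against the shut gate is at x = 79 mm. None if the tag is absent.
- eye_green: Fixed green eye on the deck, one of four 68 mm apart (their order varies), axes along the dock's. Origin: foot of its upright steel bar, at deck level. The bar (8 mm thick) is joined at the top by an arm, axis 40 mm above the deck, to the green post (14 x 12 x 44 mm, y = +31 to +43 mm): a closed eye. A tag held just above the deck clips on from the front, along +x, one horn going between bar and post.
- cup: White paper-coloured cup, 72 mm wide, 90 mm high, upright; leave alone. Origin: centre of underside.
- sauce: Amber bottle, 50 mm wide, 150 mm high, red cap; leave alone. Origin: centre of underside.
- pepper: Small glass jar with steel cap, 44 mm wide, 85 mm high; leave alone. Origin: centre of underside.
Mind the look-alikes: they are no part of the job. What is shaped like the clip_blue but purple or turquoise is not meant.

How it is judged:
By the outcome, as a careful person would: the job done as asked, in the order asked, and still so for the second after the job is handed in, with the robot touching nothing.
Of clip_red, clip_yellow, clip_blue, clip_green only 3 to 4 are there at a start; the rules pass over those that are not, and their reading is None.
At some moment in a run one of clip_red, clip_yellow, clip_blue, clip_green may be knocked a few centimetres aside while the robot is not near it.
It also fails if it takes over 208 s, if anything falls off the work surface, if the arm or the gripper's body presses on something with over 40 N, if the wrist force passes 120 N, or if a joint passes its speed limit or range.

### The arm

A 6-joint arm with a two-finger parallel gripper is mounted at the origin on the work surface. World frame = base frame: x ahead of the robot, y to its left, z up, the work surface at z = 0. Lengths are in mm, angles in rad, forces in N, time in s.
With the tool pointing down it reaches from about 350 to 875 mm from the base axis. Payload 4.2 kg.
Tool frame: the origin (TCP) lies between the finger pads; the fingertips stand 17 mm ahead of it and the grasp point (between the pads) lies 2 mm behind it (nose_length is the distance from the TCP to the fingertips, in mm); z points along the fingers, y is the direction in which the jaws open and shut (so a half turn about z gives the same grasp; the last joint's range is limited). The gripper opens to 85 mm and grips with 20 to 120 N. Pads are 22 mm wide; open, the fingers measure 114 mm over their backs; the gripper's body (76 mm by 85 mm) begins 54 mm behind the grasp point. The pads swing forward as they close: fully open they stand 13 mm farther back than shut.
Start: joints at [-1.084, 0.385, 0.008, 0, -1.194, -0.259], TCP at [141.164, -608.828, 248.312] pointing down, gripper open.
Joint ranges: [-3.14, 3.14], [-1.21, 2.06], [-1.07, 1.41], [-3.16, 2.05], [-2.99, -0.16], [-3.1, 3.1]. Speed limits (rad/s): [2.79, 2.79, 3.14, 3.14, 3.14, 3.14].

### API

Orientations are given as a unit quaternion [x, y, z, w].
In Python, from bench import * gives the robot as it stands.
- The arm moves only by the tool jog_arm, never from a script. Its argument "increments" is a list of rows, each a list of 4 numbers: the shift along the tool's x, y, z in m, then the turn about the tool's z in degrees. A call has 1 to 10 rows; each row is the pose to reach, as a shift and turn from the pose measured when the call began, along the tool's axes at that moment; what a row does not reach only later rows make up. A row lasts 1/8 s, in which the tool goes at most 62.5 mm and 10.7 degrees, less where a joint would pass 70% of its speed; a pose out of reach is approached as far as the arm can. A call with a gripper value outside its range is refused whole. "hand" is the gripper's target within -1 to 1 (fully open at 1, half-way at 0, shut at -1), set as the call begins (left out, the last holds). The fingers move at their own pace and stop on an object; the grip force is fixed at half the most. Time passes only in rows, so rows that repeat a pose let the fingers close. It gives the time, the measured TCP pose, the force and the opening at its end, in the units of the state.
- read_state(): the state, without advancing time (a new reading comes with each control period).
- get_image(name): name is "side" or "top" or "wrist"; returns the picture (420x560x3 uint8, red, green, blue); there is no depth.
- calibration(name): a dict with "fx", "fy", "cx", "cy" (pixels), "position" and "rotation" of the camera in the world; the wrist camera has in their place "hand_eye" (4x4, takes a point from camera to tool coordinates, whose origin is the TCP and whose axes are the flange's). Camera axes: x right, y up, looking along -z (the intrinsics and any distortion apply to the point x, -y, -z); pixel columns grow to the right and rows downward; lengths in mm; the calibration is good to about 2 mm. A picture is of the moment at which its call begins: read the wrist's pose just before it. calibration takes no time and is no camera call.
- job_done(): hands the job in, once; it reports no verdict.
The state is a dict: "clock": time; "joints": joint angles; "joint_vel": joint speeds; "joint_efforts": joint torques, N m; "position": TCP position; "ee_rot": TCP orientation; "contact_force": force on the tool from outside, world axes, zero at the start; "wrist_torque": the same for the moment, N m; "gripper_width": finger opening in mm.
Only numpy, scipy, OpenCV 4.12 (cv2) and the standard library are available. Lean on these libraries where they do the work, as an engineer would, in place of code of your own. Each camera call takes 0.05 s, during which the arm holds its last target.

## Working session

There is one attempt and no reset: what is moved stays moved. The work goes in short steps, Python scripts to look and compute and a tool call to move; the robot and the scene stay as the last step left them, time stands still between calls to the robot, and variables do not carry over. Pictures are saved under pics/ and viewed, and the job is handed in when it is done.

Besides the shell and the picture viewer there is one more tool, called after ">>>" in YAML: its name, and indented under it one key for each argument. jog_arm: Moves the arm, as the interface text tells. Its arguments: {"type":"object","properties":{"increments":{"type":"array"},"hand":{"type":"number"}},"required":["increments"]}

```bash
ls; mkdir -p pics
python3 - <<'E'
from bench import *
import cv2
s=read_state();print(s)
for n in ["side","top","wrist"]:
    im=get_image(n);cv2.imwrite(f"pics/{n}0.png",im[:,:,::-1])
    print(n,calibration(n))
E
```

```text
pics
{'clock': 0.0, 'joints': array([-1.08439072e+00,  3.85581843e-01,  6.63699370e-03, -4.80391126e-04,
       -1.19402082e+00, -2.58563401e-01]), 'joint_vel': array([-0.00054726, -0.00061181, -0.00137062, -0.00051865,  0.00022397,
       -0.00085093]), 'joint_efforts': array([ 4.63197284e-04, -3.92289019e+01,  1.88391817e+01,  4.18628901e+00,
       -4.76789370e-03, -4.37301736e-06]), 'position': array([ 141.04331059, -608.31891123,  247.21342089]), 'ee_rot': array([-1.13586739e-01,  9.93527466e-01,  1.09153966e-03, -1.86803367e-04]), 'contact_force': array([-0.15794959,  0.40567859,  0.40616564]), 'wrist_torque': array([ 0.02884747, -0.03149673,  0.04274378]), 'gripper_width': 85.26074588551634}
side {'fx': 476.6693721265886, 'fy': 476.6693721265886, 'cx': 286.41050232682795, 'cy': 216.01102659303555, 'position': array([  50.08993361,  769.98986635, 1073.39129507]), 'rotation': array([-0.07882662,  0.32188819,  0.9094332 , -0.25120829])}
top {'fx': 491.59387636758515, 'fy': 491.59387636758515, 'cx': 287.2433130701845, 'cy': 205.32167502616832, 'position': array([ 386.99391717,   69.19439901, 1364.37354935]), 'rotation': array([-0.02628312,  0.01401883,  0.70779955, -0.705785  ])}
wrist {'fx': 367.9077054518467, 'fy': 367.9077054518467, 'cx': 279.9888101635049, 'cy': 209.65757158479008, 'hand_eye': array([[ 3.17171526e-04,  9.56385665e-01,  2.92106761e-01,
         7.47428637e+01],
       [ 9.99999624e-01, -6.75184620e-05, -8.64744507e-04,
         1.24299811e-02],
       [-8.07306650e-04,  2.92106926e-01, -9.56385326e-01,
        -1.25964739e+02],
       [ 0.00000000e+00,  0.00000000e+00,  0.00000000e+00,
         1.00000000e+00]])}
```

View pics/top0.png

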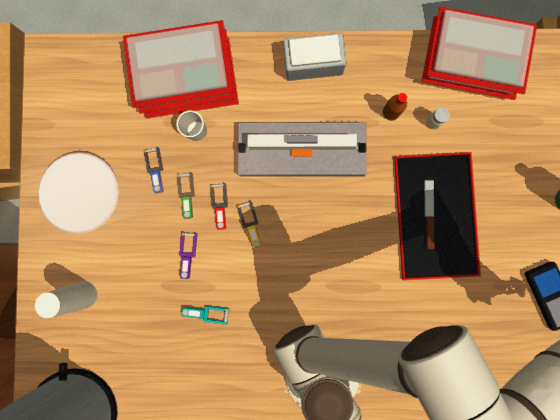

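View pics/side0.png

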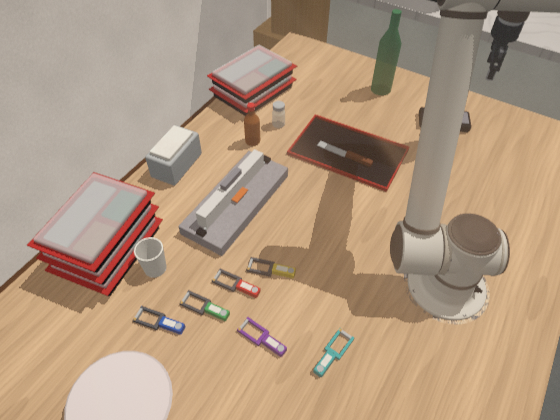

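View pics/wrist0.png

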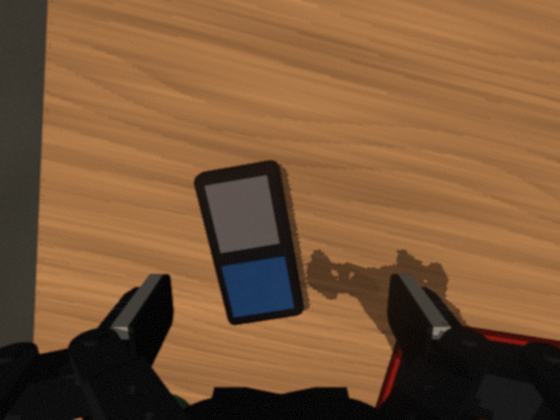

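Candidates in the top view: red tag at (220,205), yellow at (250,223), blue at (154,170) and green at (186,195). The look-alikes are purple at (187,255) and turquoise at (205,314). The lifter lies in the tray at (430,215), handle end at (430,233), and the phone at (545,295) is just clutter. I'll write helpers and localise coarsely.

```bash
cat > h.py <<'E'
from bench import *
import numpy as np, cv2
from scipy.spatial.transform import Rotation as Rn
def cam(n,s=None):
    c=calibration(n)
    if n=="wrist":
        s=s or read_state(); R=Rn.from_quat(s["ee_rot"]).as_matrix(); H=np.array(c["hand_eye"])
        return c,R@H[:3,:3],R@H[:3,3]+s["position"]
    return c,Rn.from_quat(c["rotation"]).as_matrix(),np.array(c["position"])
def shot(n,name=None):
    s=read_state(); C=cam(n,s); im=get_image(n)[:,:,::-1].copy()
    if name: cv2.imwrite(f"pics/{name}.png",im)
    return im,C
def ray(C,uv,z):
    c,R,p=C; uv=np.atleast_2d(uv).astype(float)
    d=np.c_[(uv[:,0]-c["cx"])/c["fx"],-(uv[:,1]-c["cy"])/c["fy"],-np.ones(len(uv))]@R.T
    return p+d*((z-p[2])/d[:,2])[:,None]
def proj(C,P):
    c,R,p=C; q=(np.atleast_2d(P)-p)@R
    return np.c_[c["cx"]+c["fx"]*q[:,0]/-q[:,2], c["cy"]-c["fy"]*q[:,1]/-q[:,2]]
def st():
    s=read_state();R=Rn.from_quat(s["ee_rot"]).as_matrix()
    print("t %.2f pos %s yawx %.2f tilt %.2f F %s T %s w %.1f j6 %.2f j1 %.2f"%(s["clock"],s["position"].round(1),np.degrees(np.arctan2(R[1,0],R[0,0])),np.degrees(np.arccos(-R[2,2])),s["contact_force"].round(1),s["wrist_torque"].round(2),s["gripper_width"],s["joints"][5],s["joints"][0]))
    return s,R
def go(p,yaw=None):
    """increments to bring TCP to p (mm), tool x axis to world yaw deg (mod 180 nearest)"""
    s,R=st(); d=R.T@(np.array(p,float)-s["position"])/1000; t=0
    if yaw is not None:
        cur=np.degrees(np.arctan2(R[1,0],R[0,0])); t=-((yaw-cur+90)%180-90)
    print("-> row",d.round(4),"turn %.2f"%t)
def mask(im,lo,hi,roi=None):
    h=cv2.cvtColor(im,cv2.COLOR_BGR2HSV)
    m=cv2.inRange(h,np.array(lo),np.array(hi))
    if roi: 
        z=np.zeros_like(m);z[roi[1]:roi[3],roi[0]:roi[2]]=1;m=m*z
    return m
E
python3 - <<'E'
from h import *
C=cam("top")
pts=dict(lifh=(430,233,20),lift=(429,180,8),dockc=(302,158,40),lip=(302,153,52),fl=(239,176,40),fr=(366,175,40),gripbar=(301,139,111),barL=(287,139,111),barR=(317,139,111),trayC=(437,215,10),t1=(403,279,14),t2=(480,275,14),t3=(470,153,14),t4=(397,157,14),red=(220,210,20),yel=(252,232,20),blue=(156,180,20),green=(186,205,20),cup=(191,125,45),sauce=(396,105,75),pep=(438,118,42))
for k,v in pts.items(): 
    p=ray(C,v[:2],v[2])[0]; print(k,p.round(0),np.hypot(*p[:2]).round())
E
```

```text
lifh [ 387. -295.   20.] 487.0
lift [ 533. -299.    8.] 611.0
dockc [591.  52.  40.] 593.0
lip [603.  52.  52.] 605.0
fl [543. 223.  40.] 587.0
fr [ 544. -121.   40.] 557.0
gripbar [629.  55. 111.] 632.0
barL [630.  91. 111.] 636.0
barR [629.  14. 111.] 629.0
trayC [ 436. -318.   10.] 540.0
t1 [ 263. -222.   14.] 344.0
t2 [ 273. -430.   14.] 509.0
t3 [ 607. -411.   14.] 732.0
t4 [ 596. -210.   14.] 633.0
red [452. 277.  20.] 530.0
yel [391. 189.  20.] 434.0
blue [535. 455.  20.] 702.0
green [466. 371.  20.] 595.0
cup [682. 354.  45.] 768.0
sauce [ 726. -197.   75.] 752.0
pep [ 698. -317.   42.] 766.0
```

Run:
```python
from h import *
go([400,-295,220],178)
```

```text
t 0.15 pos [ 141.1 -608.5  247.5] yawx -166.95 tilt 0.09 F [0.2 0.9 0.1] T [ 0.01  0.01 -0.01] w 85.6 j6 -0.26 j1 -1.08
-> row [-0.323   0.2469  0.0279] turn 15.05
```

>>> jog_arm:
  increments:
    - [-0.05,0.038,0.006,8]
    - [-0.1,0.076,0.012,15]
    - [-0.15,0.115,0.02,15]
    - [-0.2,0.153,0.028,15]
    - [-0.25,0.191,0.028,15]
    - [-0.3,0.229,0.028,15]
    - [-0.323,0.247,0.028,15]
    - [-0.323,0.247,0.028,15]
  hand: 0.3

```text
clock: 1.15
position: [401.1, -293.3, 219.7]
ee_rot: [0.015, 1.0, 0.001, -0.0]
contact_force: [0.3, -0.9, 0.2]
gripper_width: 55.4
```

Run:
```python
from h import *
st(); shot("wrist","w1")
```

```text
t 1.15 pos [ 401.1 -293.3  219.7] yawx 178.27 tilt 0.11 F [ 0.3 -0.9  0.2] T [-0.04  0.05  0.02] w 55.4 j6 -1.30 j1 -0.30
```

View pics/w1.png

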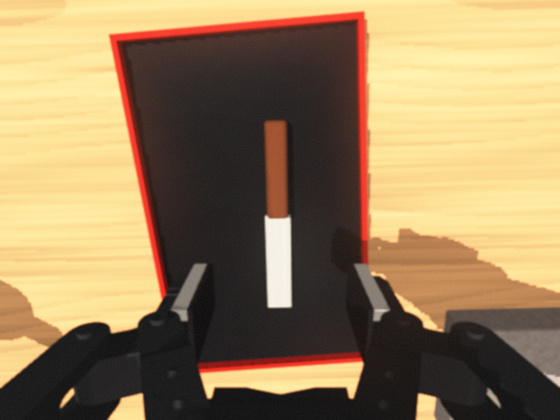

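The wrist view shows the tray, with the lifter handle from (275,121) to (277,216) and the blade tip at (279,307).

Run:
```python
from h import *
im,C=shot("wrist")
m=mask(im,(4,90,60),(18,255,200),(240,100,320,225));c=max(cv2.findContours(m,0,1)[0],key=cv2.contourArea);r=cv2.minAreaRect(c);print("handle",r)
b=mask(im,(0,0,170),(180,80,255),(230,210,330,330));cb=max(cv2.findContours(b,0,1)[0],key=cv2.contourArea);rb=cv2.minAreaRect(cb);print("blade",rb)
H=ray(C,cv2.boxPoints(r),20);B=ray(C,cv2.boxPoints(rb),8)
print(H.round(1),B.round(1))
# tips
a=H.mean(0);t=B.mean(0);print("yaw",np.degrees(np.arctan2(*(t-a)[1::-1])),a,t)
print("tray corners",ray(C,[(114,38),(362,15),(367,357),(195,367)],14).round(1))
```

```text
handle ((277.06439208984375, 169.06048583984375), (98.38947296142578, 23.675941467285156), 88.21009063720703)
blade ((278.9732360839844, 262.38641357421875), (91.09396362304688, 25.124568939208984), 89.27477264404297)
[[ 343.8 -305.8   20. ]
 [ 343.8 -285.4   20. ]
 [ 433.  -284.9   20. ]
 [ 433.  -306.9   20. ]] [[ 435.3 -308.3    8. ]
 [ 435.8 -284.1    8. ]
 [ 535.8 -285.1    8. ]
 [ 535.3 -311.4    8. ]]
yaw -0.8644660227921216 [ 388.38049311 -295.75351766   20.        ] [ 485.51552761 -297.21918075    8.        ]
tray corners [[ 274.2 -426.5   14. ]
 [ 263.5 -222.6   14. ]
 [ 594.8 -206.2   14. ]
 [ 601.4 -391.9   14. ]]
```

Run:
```python
from h import *
go([388,-295.9,23],179)
```

```text
t 1.25 pos [ 399.7 -294.8  219.6] yawx 178.08 tilt 0.12 F [ 0.2 -0.9 -0.1] T [-0.02  0.03 -0.05] w 55.5 j6 -1.29 j1 -0.31
-> row [ 0.0115 -0.0019  0.1967] turn -0.92
```

>>> jog_arm:
  increments:
    - [0.011,-0.001,0.05,-0.9]
    - [0.0115,-0.001,0.1,-0.9]
    - [0.0115,-0.001,0.15,-0.9]
    - [0.0115,-0.001,0.18,-0.9]
    - [0.0115,-0.001,0.192,-0.9]
    - [0.0115,-0.001,0.192,-0.9]
    - [0.0115,-0.001,0.192,-0.9]
  hand: 0.1

```text
clock: 2.12
position: [388.8, -295.7, 28.9]
ee_rot: [0.009, 1.0, 0.0, 0.001]
contact_force: [0.2, 0.8, -1.0]
gripper_width: 46.9
```

Run:
```python
from h import *
go([388,-295.9,23],179); shot("wrist","w2")
```

```text
t 2.12 pos [ 388.8 -295.7   28.9] yawx 178.96 tilt 0.09 F [ 0.2  0.8 -1. ] T [-0.    0.06  0.01] w 46.9 j6 -1.27 j1 -0.32
-> row [ 0.0008 -0.0002  0.0059] turn -0.04
```

View pics/w2.png

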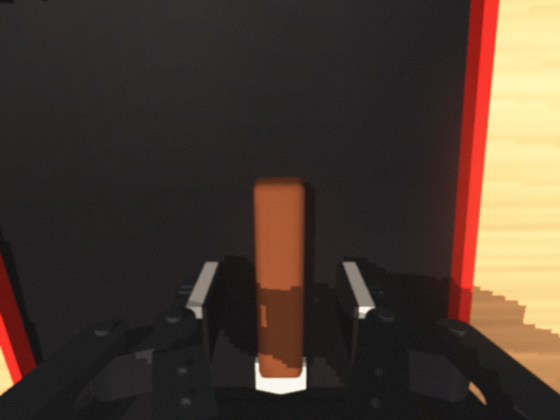

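The handle is centred between the fingers, from (280,180) to (281,375). I'll descend the last few mm and close.

>>> jog_arm:
  increments:
    - [0.0,0,0.005,0]
    - [0.0,0,0.005,0]
    - [0,0,0.005,0]
    - [0,0,0.005,0]
    - [0,0,0.005,0]
  hand: -1

```text
clock: 2.8
position: [389.2, -295.7, 24.6]
ee_rot: [0.009, 1.0, 0.0, 0.001]
contact_force: [-1.4, 0.2, 4.8]
gripper_width: 17.9
```

>>> jog_arm:
  increments:
    - [0,0,0,0]
    - [0,0,-0.03,0]
    - [0,0,-0.09,0]
    - [0,0,-0.15,0]
    - [0,0,-0.15,0]

```text
clock: 3.42
position: [391.5, -296.7, 179.1]
ee_rot: [0.008, 1.0, -0.002, 0.006]
contact_force: [0.2, -0.1, -3.0]
gripper_width: 18.1
```

Run:
```python
from h import *
shot("wrist","w3"); go([430,40,230],179)
```

```text
t 3.48 pos [ 389.4 -295.7  176.1] yawx 178.98 tilt 0.39 F [-0.1 -0.4 -2.2] T [ 0.07  0.16 -0.02] w 18.3 j6 -1.27 j1 -0.32
-> row [-0.0349  0.3363 -0.0538] turn -0.02
```

View pics/w3.png

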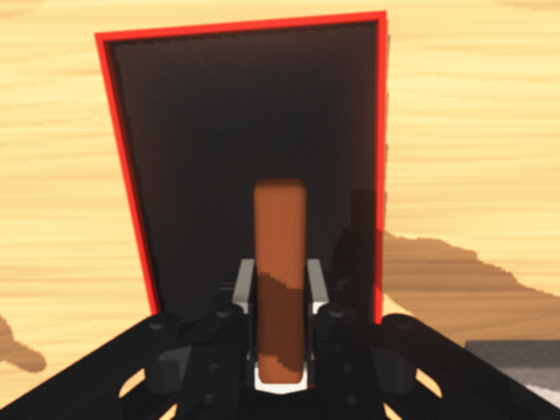

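Lifter held. Moving it over the dock to look.

>>> jog_arm:
  increments:
    - [-0.02,0.05,-0.03,0]
    - [-0.05,0.1,-0.06,0]
    - [-0.08,0.15,-0.085,0]
    - [-0.11,0.2,-0.085,0]
    - [-0.13,0.25,-0.085,0]
    - [-0.155,0.3,-0.085,0]
    - [-0.175,0.345,-0.085,0]
    - [-0.175,0.345,-0.085,0]
    - [-0.175,0.345,-0.085,0]

```text
clock: 4.6
position: [568.9, 46.1, 259.5]
ee_rot: [0.009, 1.0, -0.001, 0.001]
contact_force: [-0.8, -0.1, -2.3]
gripper_width: 18.1
```

Run:
```python
from h import *
st(); shot("wrist","w4")
```

```text
t 4.60 pos [568.9  46.1 259.5] yawx 178.98 tilt 0.13 F [-0.8 -0.1 -2.3] T [-0.01  0.06 -0.04] w 18.1 j6 -1.96 j1 0.37
```

View pics/w4.png

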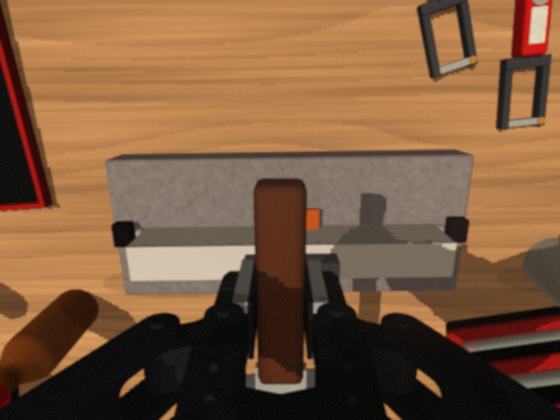

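Run:
```python
from h import *
im=cv2.imread("pics/w4.png")
a=cv2.resize(im[140:180,95:135],None,fx=10,fy=10,interpolation=0)
b=cv2.resize(im[130:180,445:495],None,fx=8,fy=8,interpolation=0)
cv2.imwrite("pics/w4c.png",np.hstack([a,b]))
cv2.imwrite("pics/w4d.png",cv2.resize(im[190:260,290:390],None,fx=7,fy=7,interpolation=0))
```

```text
(no output)
```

View pics/w4c.png

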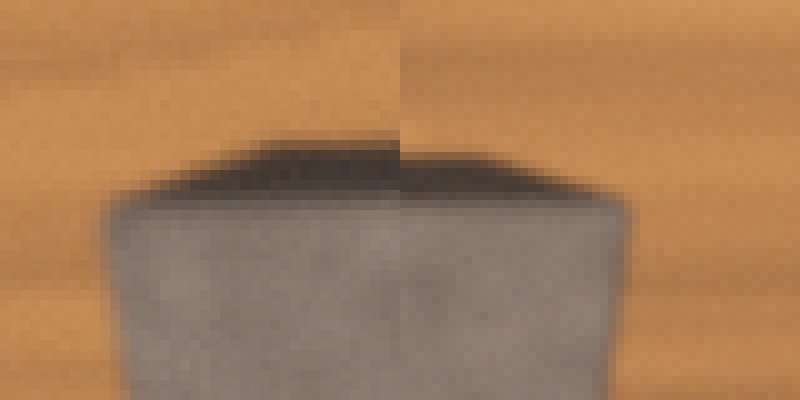

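View pics/w4d.png

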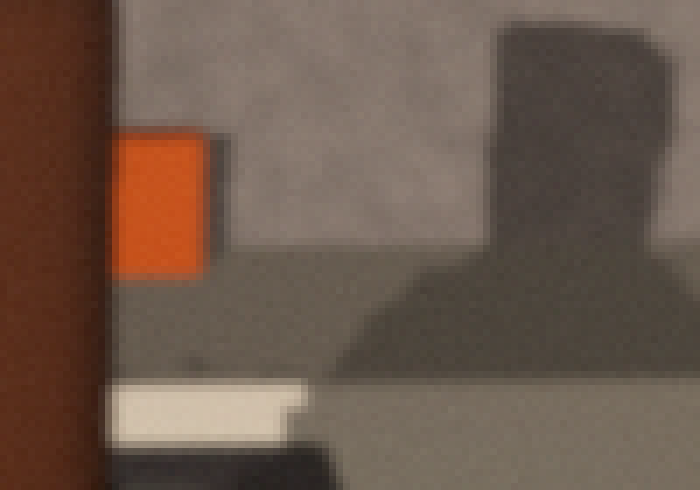

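Run:
```python
from h import *
c=calibration("wrist");q=Rn.from_quat([0.009,1,-0.001,0.001]).as_matrix()
s=dict(position=np.array([568.9,46.1,259.5]),ee_rot=[0.009,1,-0.001,0.001]);C=cam("wrist",s)
k=ray(C,[(105.5,160),(473,155.6)],40);print(k.round(1),np.linalg.norm(k[1]-k[0]),"dock yaw",np.degrees(np.arctan2(-(k[1]-k[0])[0],(k[1]-k[0])[1])))
l=ray(C,[(319.3,208.9),(319.3,229.7)],52);print("lip +y corners",l.round(1))
# top-cam
Ct=cam("top");im,_=shot("top")
print(proj(Ct,np.array([[k[0][0],k[0][1],40],[k[1][0],k[1][1],40],[l[0][0],l[0][1],52]])).round(1))
m=mask(im,(5,180,150),(18,255,255),(270,130,330,170));ys,xs=np.nonzero(m);print("lip top",xs.min(),xs.max(),ys.min(),ys.max(),xs.mean(),ys.mean(),ray(Ct,(xs.mean(),ys.mean()),52))
g=proj(C,k)
th=np.arctan2(-(k[1]-k[0])[0],(k[1]-k[0])[1]);R=np.array([[np.cos(th),-np.sin(th)],[np.sin(th),np.cos(th)]])
o=k[:,:2].mean(0)-R@np.array([-84,0]);print("dock origin",o)
print("lip corner in dock",(l[:,:2]-o)@R)
```

```text
[[ 548.2 -118.4   40. ]
 [ 550.1  227.5   40. ]] 345.85208968608447 dock yaw -0.3144491921554208
lip +y corners [[596.3  82.7  52. ]
 [617.2  83.   52. ]]
[[365.1 173.4]
 [237.3 173.3]
 [290.5 155.4]]Traceback (most recent call last):
  File "<stdin>", line 9, in <module>
    return umr_minimum(a, axis, None, out, keepdims, initial, where)
ValueError: zero-size array to reduction operation minimum which has no identity
```

Run:
```python
from h import *
go([440,54.6,68],179.6)
```

```text
t 4.70 pos [569.1  45.2 260.9] yawx 178.91 tilt 0.24 F [ 0.1  1.3 -1.2] T [-0.01 -0.02  0.  ] w 18.4 j6 -1.96 j1 0.36
-> row [0.1301 0.0071 0.1923] turn -0.69
```

>>> jog_arm:
  increments:
    - [0.06,0.007,0.0,-0.7]
    - [0.115,0.007,0.02,-0.7]
    - [0.13,0.007,0.07,-0.7]
    - [0.13,0.007,0.12,-0.7]
    - [0.13,0.007,0.17,-0.7]
    - [0.13,0.007,0.185,-0.7]
    - [0.13,0.007,0.191,-0.7]
    - [0.13,0.007,0.191,-0.7]

```text
clock: 5.7
position: [440.3, 54.1, 69.7]
ee_rot: [0.004, 1.0, -0.0, 0.002]
contact_force: [-0.2, 0.9, -0.9]
gripper_width: 18.3
```

Run:
```python
from h import *
shot("side","s1");shot("wrist","w5");im=cv2.imread("pics/s1.png")
cv2.imwrite("pics/s1c.png",cv2.resize(im[130:260,170:310],None,fx=5,fy=4.5,interpolation=2))
go([440,54.6,62],179.6)
```

```text
t 5.80 pos [440.8  54.5  70.3] yawx 179.59 tilt 0.36 F [-0.6  0.4 -1.3] T [-0.    0.11  0.03] w 18.2 j6 -2.08 j1 0.49
-> row [0.0008 0.0001 0.0083] turn -0.01
```

View pics/s1c.png

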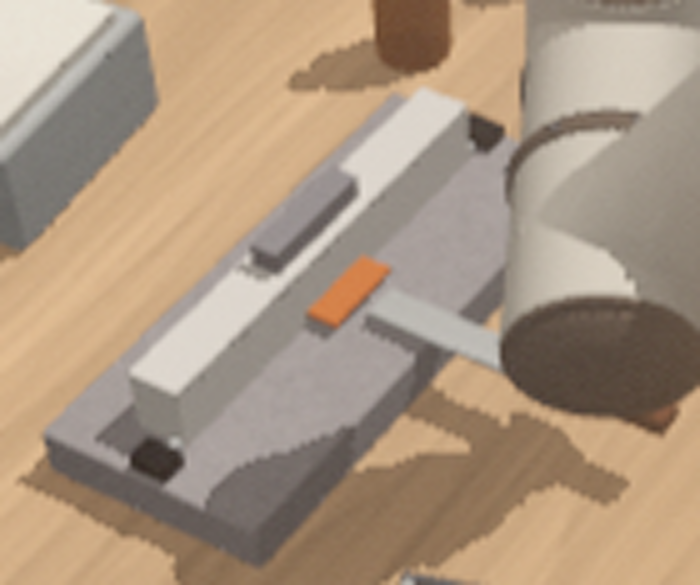

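View pics/w5.png

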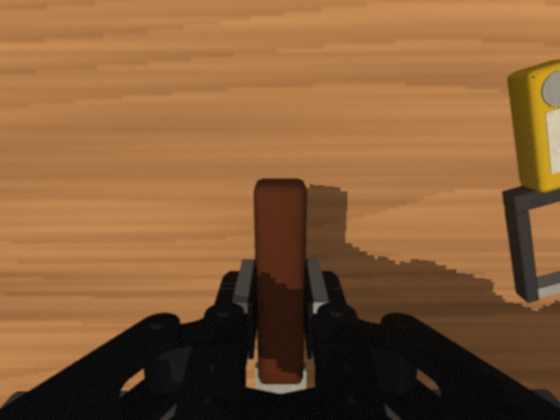

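The side view shows the blade tip just before the orange lip and still a little high. I'll descend gently until it touches.

>>> jog_arm:
  increments:
    - [0,0,0.004,0]
    - [0,0,0.0065,0]
    - [0,0,0.0085,0]
    - [0,0,0.0085,0]

```text
clock: 6.3
position: [440.7, 54.5, 61.6]
ee_rot: [0.004, 1.0, -0.0, 0.003]
contact_force: [0.6, -0.2, -1.6]
gripper_width: 18.2
```

Run:
```python
from h import *
shot("side","s2");im=cv2.imread("pics/s2.png")
cv2.imwrite("pics/s2c.png",cv2.resize(im[170:230,200:290],None,fx=8,fy=8,interpolation=2))
go([440,54.6,62],179.6)
```

```text
t 6.35 pos [440.8  54.6  61.7] yawx 179.60 tilt 0.34 F [ 0.2 -0.1 -2. ] T [0.03 0.01 0.  ] w 17.8 j6 -2.08 j1 0.49
-> row [ 0.0008  0.     -0.0003] turn -0.00
```

View pics/s2c.png

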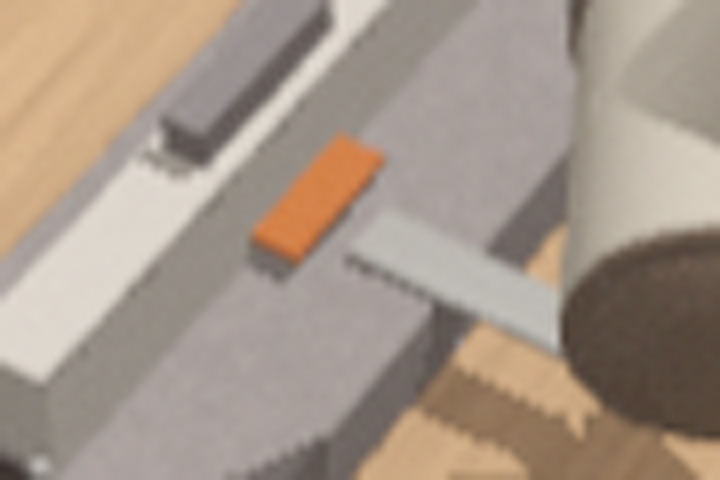

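>>> jog_arm:
  increments:
    - [-0.007,0,0,0]
    - [-0.014,0,0,0]
    - [-0.02,0,0,0]
    - [-0.025,0,0,0]
    - [-0.028,0,0,0]
    - [-0.028,0,0,0]

```text
clock: 7.1
position: [468.9, 54.3, 61.8]
ee_rot: [0.004, 1.0, -0.0, 0.003]
contact_force: [0.1, -0.7, -1.6]
gripper_width: 18.7
```

Run:
```python
from h import *
shot("side","s3");im=cv2.imread("pics/s3.png")
cv2.imwrite("pics/s3c.png",cv2.resize(im[170:230,200:290],None,fx=8,fy=8,interpolation=2))
go([470,54.6,62],179.6)
```

```text
t 7.15 pos [468.7  54.3  61.8] yawx 179.59 tilt 0.33 F [-0.3 -0.3 -1.4] T [0.03 0.03 0.05] w 18.1 j6 -2.04 j1 0.46
-> row [-0.0013  0.0003 -0.0002] turn -0.01
```

View pics/s3c.png

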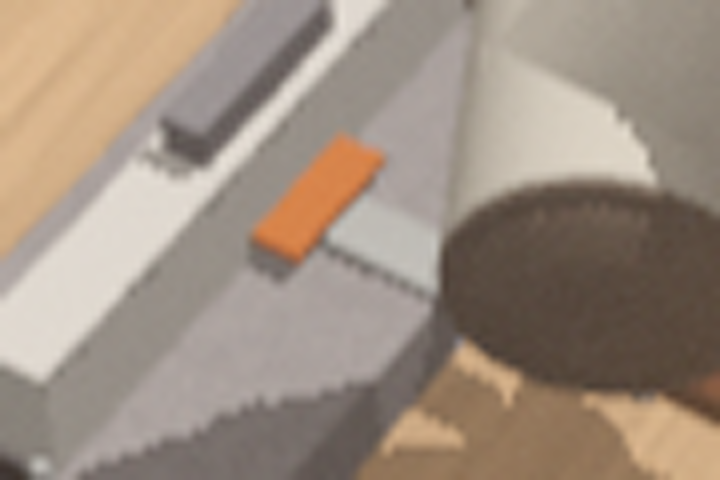

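The blade is under the lip. Now levering down.

>>> jog_arm:
  increments:
    - [0,0,0.002,0]
    - [0,0,0.004,0]
    - [0,0,0.006,0]
    - [0,0,0.008,0]
    - [0,0,0.01,0]
    - [0,0,0.012,0]
    - [0,0,0.014,0]
    - [0,0,0.016,0]
    - [0,0,0.016,0]

```text
clock: 8.28
position: [467.3, 54.1, 46.4]
ee_rot: [0.003, 1.0, -0.0, 0.002]
contact_force: [-6.6, 1.5, 7.7]
gripper_width: 18.3
```

Run:
```python
from h import *
shot("side","s4");im=cv2.imread("pics/s4.png")
cv2.imwrite("pics/s4c.png",cv2.resize(im[140:250,170:290],None,fx=6,fy=5.4,interpolation=2))
go([470,54.6,42],179.6)
```

```text
t 8.32 pos [467.3  54.1  46.4] yawx 179.62 tilt 0.21 F [-6.1  2.1  9.1] T [0.56 1.43 0.16] w 18.2 j6 -2.04 j1 0.46
-> row [-0.0027  0.0005  0.0044] turn 0.02
```

View pics/s4c.png

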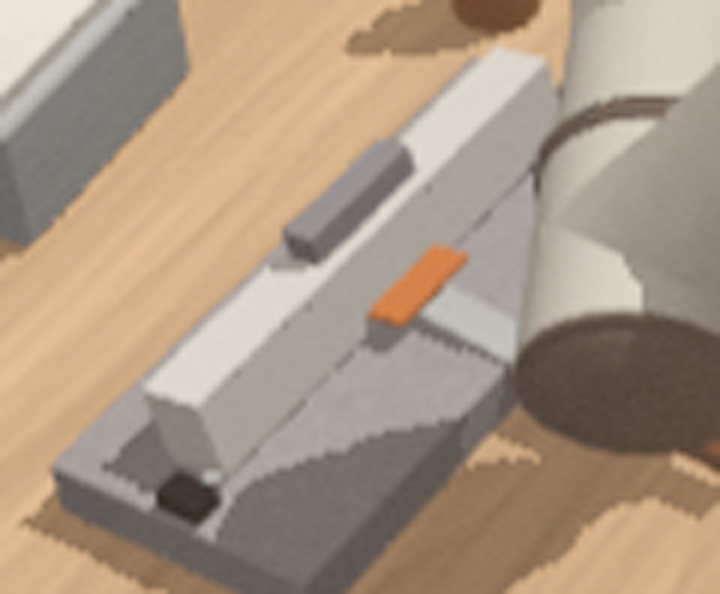

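>>> jog_arm:
  increments:
    - [0,0,0.002,0]
    - [0,0,0.004,0]
    - [0,0,0.006,0]
    - [0,0,0.008,0]
    - [0,0,0.008,0]

```text
clock: 8.95
position: [466.9, 54.1, 38.9]
ee_rot: [0.003, 1.0, -0.0, 0.002]
contact_force: [-5.4, 0.7, 7.0]
gripper_width: 18.3
```

Run:
```python
from h import *
shot("side","s5");im=cv2.imread("pics/s5.png")
cv2.imwrite("pics/s5c.png",cv2.resize(im[140:250,170:290],None,fx=6,fy=5.4,interpolation=2))
go([470,54.6,60],179.6)
```

```text
t 9.00 pos [466.9  54.1  38.9] yawx 179.67 tilt 0.20 F [-4.3  1.4  5.9] T [0.29 0.79 0.13] w 18.6 j6 -2.04 j1 0.46
-> row [-0.0032  0.0005 -0.0211] turn 0.07
```

View pics/s5c.png

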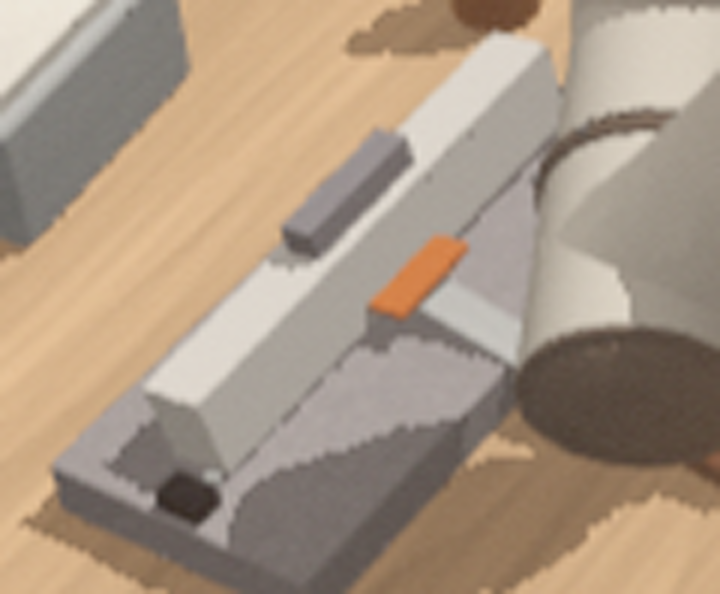

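>>> jog_arm:
  increments:
    - [0,0,-0.005,0]
    - [0,0,-0.01,0]
    - [0,0,-0.016,0]
    - [0,0,-0.021,0]
    - [0,0,-0.021,0]

```text
clock: 9.62
position: [467.0, 54.2, 60.3]
ee_rot: [0.003, 1.0, -0.0, 0.002]
contact_force: [0.1, 0.6, -4.1]
gripper_width: 18.3
```

Run:
```python
from h import *
shot("side","s6");im=cv2.imread("pics/s6.png")
cv2.imwrite("pics/s6c.png",cv2.resize(im[140:250,170:290],None,fx=6,fy=5.4,interpolation=2))
go([470,54.6,60],179.6)
```

```text
t 9.68 pos [466.9  54.2  60.1] yawx 179.66 tilt 0.22 F [ 0.8 -0.  -2.6] T [0.18 0.25 0.09] w 18.2 j6 -2.04 j1 0.46
-> row [-0.0031  0.0005  0.0001] turn 0.06
```

View pics/s6c.png

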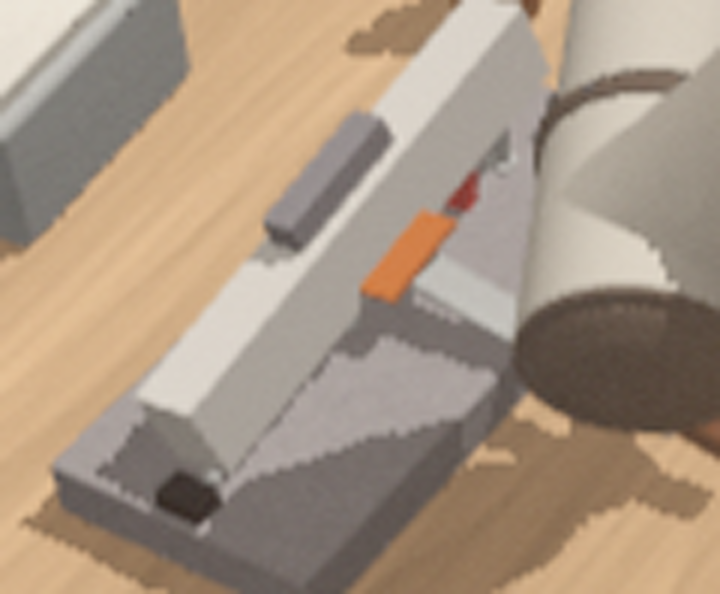

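Run:
```python
from h import *
o=[]
for n in ("s3","s4","s5","s6"):
    im=cv2.imread(f"pics/{n}.png"); o.append(cv2.resize(im[205:245,182:222],None,fx=9,fy=9,interpolation=2)[:,:,:])
v=np.vstack([np.hstack(o[:2]),np.hstack(o[2:])]);cv2.imwrite("pics/ends.png",cv2.resize(v,(600,600)))
```

View pics/ends.png

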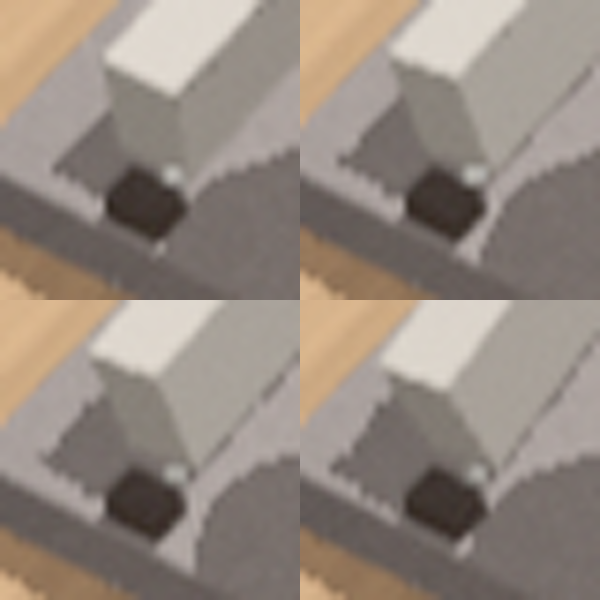

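>>> jog_arm:
  increments:
    - [0,0,0.004,0]
    - [0,0,0.008,0]
    - [0.01,0,0.008,0]
    - [0.02,0,0.008,0]
    - [0.035,0,0.008,0]
    - [0.06,0,0.004,0]
    - [0.06,0,0,0]

```text
clock: 10.55
position: [404.4, 54.0, 60.1]
ee_rot: [0.002, 1.0, -0.001, 0.001]
contact_force: [0.2, 0.3, -1.8]
gripper_width: 18.2
```

Run:
```python
from h import *
shot("side","s7");shot("wrist","w7");im=cv2.imread("pics/s7.png")
cv2.imwrite("pics/s7c.png",cv2.resize(im[140:250,170:290],None,fx=6,fy=5.4,interpolation=2))
st()
```

```text
t 10.65 pos [407.4  55.1  60.8] yawx 179.73 tilt 0.38 F [ 0.5 -0.4 -2.3] T [ 0.02 -0.   -0.03] w 18.4 j6 -2.12 j1 0.54
```

View pics/s7c.png

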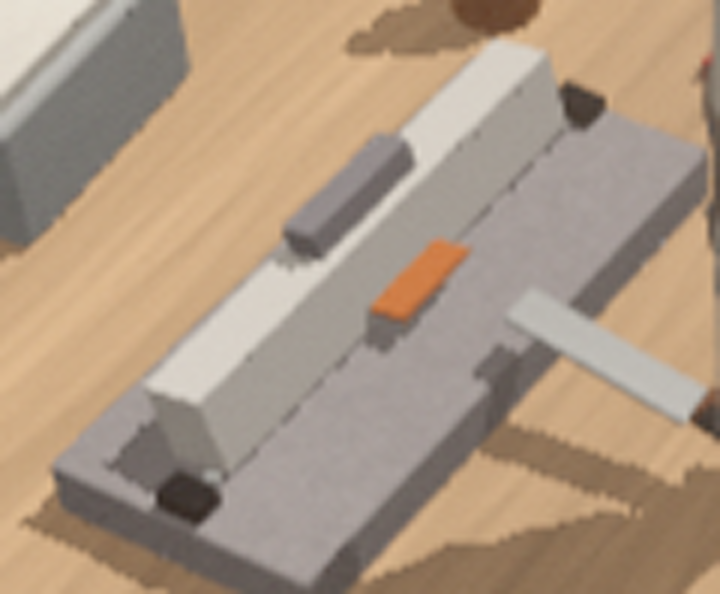

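Run:
```python
from h import *
C=cam("side");o=np.array([633,54.6,40])
for y in (142.5,-142.5):
  P=np.array([[-16,y,51],[16,y,51],[-16,y,0.]])
  for t in (0,.1,.2,.3):
    Q=P.copy(); d=P-[16,y,0]; Q[:,0]=16+d[:,0]*np.cos(t)+d[:,2]*np.sin(t); Q[:,2]=-d[:,0]*np.sin(t)+d[:,2]*np.cos(t)
    print(y,t,proj(C,Q+o).round(1).tolist())
for n in ("s3","s7"):
  im=cv2.imread(f"pics/{n}.png")
  cv2.imwrite(f"pics/{n}A.png",np.hstack([cv2.resize(im[200:240,180:220],None,fx=10,fy=10,interpolation=0),cv2.resize(im[140:180,235:275],None,fx=10,fy=10,interpolation=0)]))
a=np.vstack([cv2.imread(f"pics/{n}A.png") for n in("s3","s7")]);cv2.imwrite("pics/AA.png",cv2.resize(a,(600,600)))
```

```text
142.5 0 [[204.4, 216.7], [194.6, 211.8], [206.6, 228.5]]
142.5 0.1 [[202.6, 215.2], [193.1, 211.1], [206.4, 227.7]]
142.5 0.2 [[200.8, 213.8], [191.6, 210.5], [206.1, 227.0]]
142.5 0.3 [[199.0, 212.5], [190.2, 210.1], [205.7, 226.1]]
-142.5 0 [[262.4, 152.3], [253.3, 148.4], [262.8, 164.6]]
-142.5 0.1 [[260.9, 151.0], [251.9, 147.9], [262.7, 163.8]]
-142.5 0.2 [[259.3, 149.7], [250.5, 147.4], [262.6, 163.0]]
-142.5 0.3 [[257.7, 148.5], [249.1, 147.1], [262.3, 162.2]]
```

View pics/AA.png

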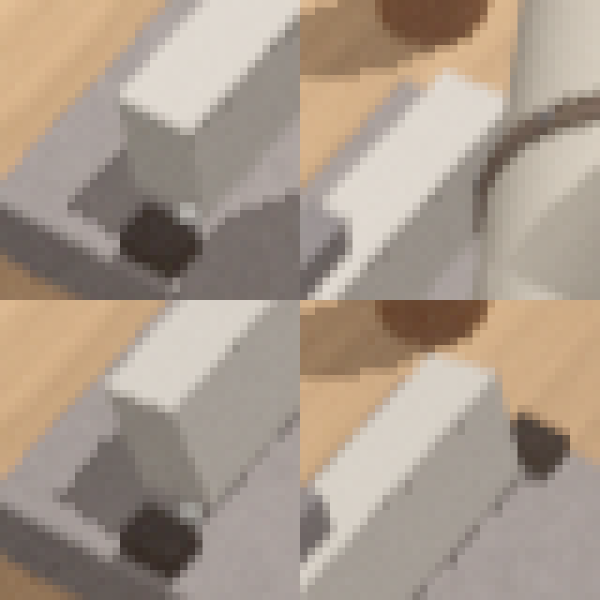

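View pics/w7.png

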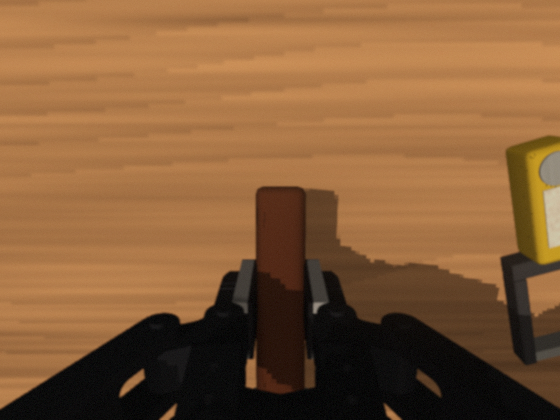

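Run:
```python
from h import *
go([570,100,155])
```

```text
t 10.65 pos [407.4  55.1  60.8] yawx 179.73 tilt 0.38 F [ 0.5 -0.4 -2.3] T [ 0.02 -0.   -0.03] w 18.4 j6 -2.12 j1 0.54
-> row [-0.163   0.0457 -0.0931] turn 0.00
```

>>> jog_arm:
  increments:
    - [0,0,-0.05,0]
    - [0,0.02,-0.094,0]
    - [-0.05,0.045,-0.094,0]
    - [-0.11,0.045,-0.094,0]
    - [-0.163,0.045,-0.094,0]
    - [-0.163,0.045,-0.094,0]
    - [-0.163,0.045,-0.094,0]

```text
clock: 11.52
position: [569.5, 99.0, 155.0]
ee_rot: [0.003, 1.0, 0.0, 0.002]
contact_force: [-0.2, -0.6, -2.5]
gripper_width: 18.3
```

Run:
```python
from h import *
st(); shot("wrist","w8")
```

```text
t 11.53 pos [569.5  99.  155. ] yawx 179.69 tilt 0.27 F [-0.2 -0.6 -2.5] T [-0.01  0.14 -0.01] w 18.3 j6 -2.03 j1 0.45
```

View pics/w8.png

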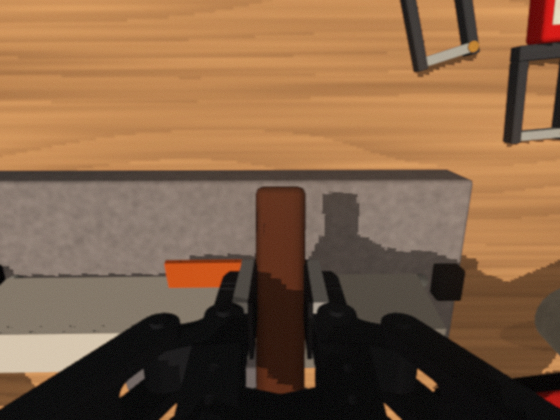

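>>> jog_arm:
  increments:
    - [0,-0.05,0,0]
    - [0,-0.095,0,0]
    - [0,-0.095,0,0]
    - [0,-0.095,0,0]

```text
clock: 12.08
position: [568.1, 4.2, 156.0]
ee_rot: [0.002, 1.0, 0.0, 0.003]
contact_force: [-0.0, 0.5, -1.6]
gripper_width: 18.0
```

Run:
```python
from h import *
st(); shot("wrist","w9")
a=cv2.imread("pics/w8.png");b=cv2.imread("pics/w9.png")
cv2.imwrite("pics/w89.png",np.hstack([cv2.resize(a[220:320,380:480],None,fx=4,fy=4,interpolation=2),cv2.resize(b[220:320,60:160],None,fx=4,fy=4,interpolation=2)]))
```

```text
t 12.07 pos [568.1   4.2 156. ] yawx 179.73 tilt 0.34 F [-0.   0.5 -1.6] T [ 0.02  0.06 -0.01] w 18.0 j6 -1.87 j1 0.29
```

View pics/w9.png

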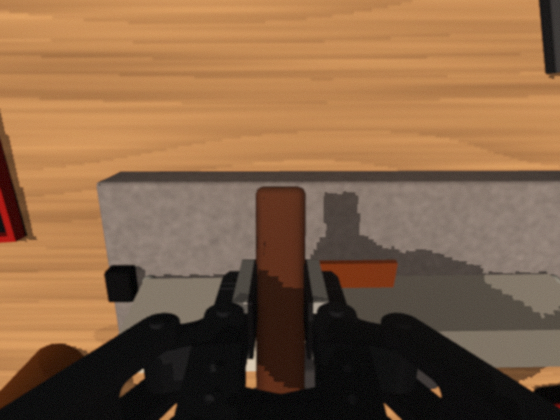

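View pics/w89.png

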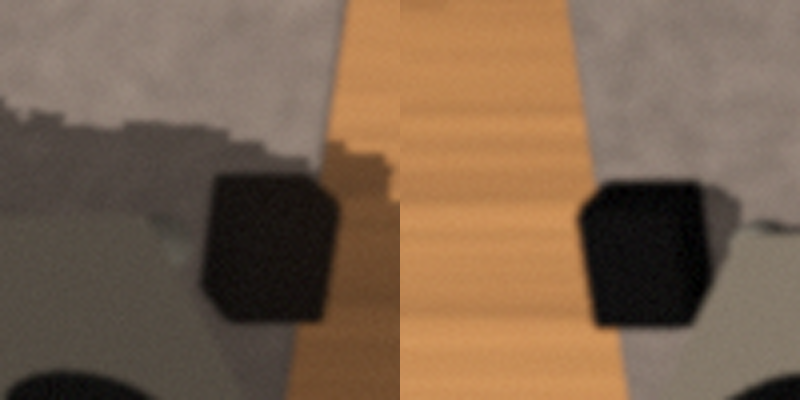

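The left crop shows the +y ball still outside the wall, so that end isn't popped. At the -y end no ball is visible, so it has popped. I'll flatten the lifter in the grip on the counter and lever again, nearer the +y side of the lip.

Run:
```python
from h import *
go([390,54,40],179.6)
```

```text
t 12.12 pos [568.3   4.6 155.9] yawx 179.77 tilt 0.34 F [ 0.8  0.1 -1.2] T [-0.01  0.04  0.02] w 18.4 j6 -1.87 j1 0.29
-> row [0.1792 0.0486 0.1149] turn 0.17
```

>>> jog_arm:
  increments:
    - [0.06,0.02,0,0]
    - [0.12,0.04,0,0]
    - [0.178,0.048,0.02,0]
    - [0.178,0.048,0.07,0]
    - [0.178,0.048,0.105,0]
    - [0.178,0.048,0.116,0]
    - [0.178,0.048,0.122,0]
    - [0.178,0.048,0.128,0]
    - [0.178,0.048,0.133,0]
    - [0.178,0.048,0.136,0]

```text
clock: 13.38
position: [396.2, 55.4, 21.4]
ee_rot: [0.0, 1.0, 0.002, 0.008]
contact_force: [5.9, -4.4, 13.6]
gripper_width: 18.1
```

Run:
```python
from h import *
st(); shot("wrist","w10"); shot("side","s8")
im=cv2.imread("pics/s8.png")
cv2.imwrite("pics/s8c.png",cv2.resize(im[140:290,190:340],None,fx=4,fy=4,interpolation=2))
```

```text
t 13.38 pos [396.2  55.4  21.4] yawx 180.00 tilt 0.94 F [ 5.9 -4.4 13.6] T [-1.58 -1.43  0.25] w 18.1 j6 -2.14 j1 0.55
```

View pics/s8c.png

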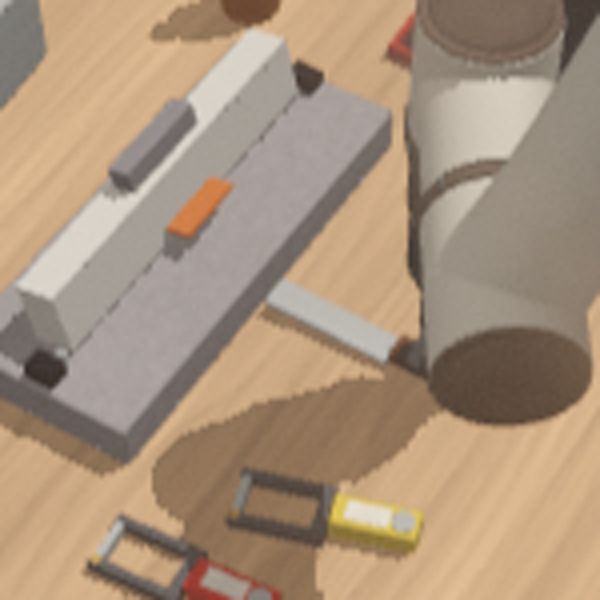

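View pics/w10.png

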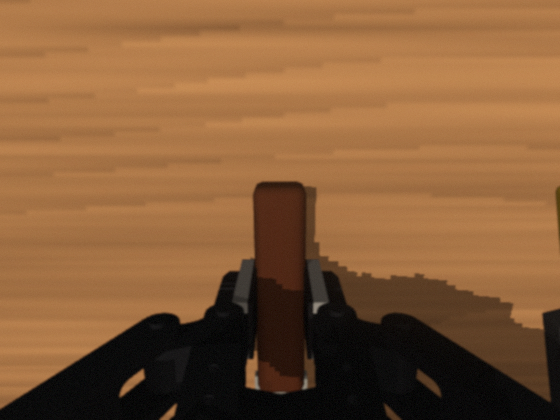

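>>> jog_arm:
  increments:
    - [0.003,0,0.003,0]
    - [0.003,0,0.005,0]
    - [0.003,0,0.005,0]
    - [0.003,0,0.005,0]

```text
clock: 13.98
position: [397.0, 56.7, 18.9]
ee_rot: [-0.001, 1.0, 0.004, 0.012]
contact_force: [5.2, -4.7, 18.2]
gripper_width: 18.3
```

Run:
```python
from h import *
st(); im,_=shot("wrist","w11")
a=cv2.imread("pics/w5.png")
cv2.imwrite("pics/c11.png",np.hstack([cv2.resize(x[160:400,220:340],None,fx=2.5,fy=2.5) for x in (a,cv2.imread("pics/w10.png"),im)])[:,:])
go([390,55,20],179.6)
```

```text
t 13.97 pos [397.   56.7  18.9] yawx -179.90 tilt 1.40 F [ 5.2 -4.7 18.2] T [-1.68 -0.48  0.11] w 18.3 j6 -2.14 j1 0.56
t 14.03 pos [397.   56.7  18.9] yawx -179.90 tilt 1.40 F [ 4.3 -5.8 16.2] T [-1.73 -0.49  0.11] w 18.5 j6 -2.14 j1 0.56
-> row [ 0.0069 -0.0017 -0.0012] turn 0.50
```

View pics/c11.png

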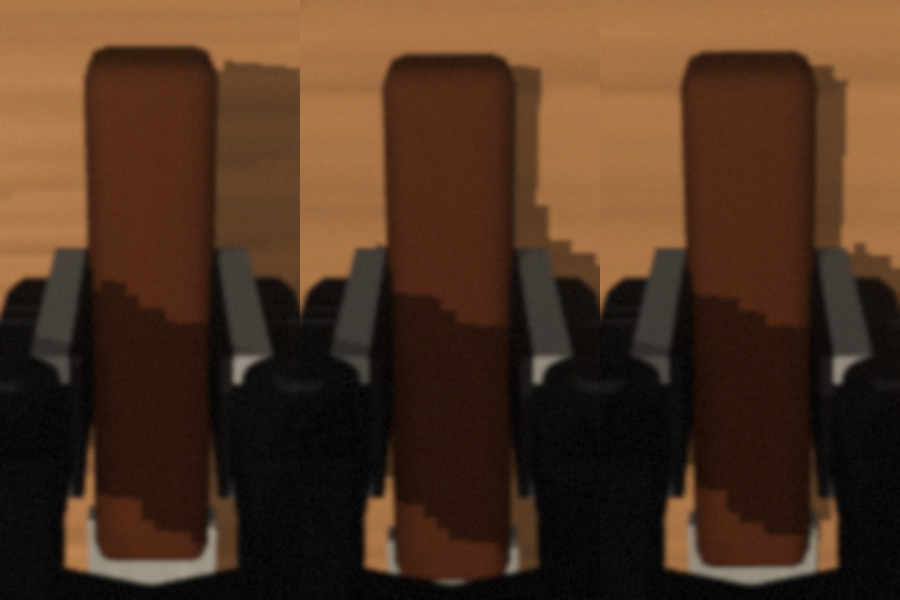

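>>> jog_arm:
  increments:
    - [0,0,-0.02,0]
    - [0.0,0,-0.05,0]
    - [0,0,-0.05,0]

```text
clock: 14.4
position: [397.7, 57.3, 71.3]
ee_rot: [-0.001, 1.0, 0.006, 0.015]
contact_force: [0.1, 0.1, -1.6]
gripper_width: 18.3
```

Run:
```python
from h import *
shot("wrist","w12"); go([440,70,62],179.6)
```

```text
t 14.45 pos [396.7  56.8  70. ] yawx -179.93 tilt 1.64 F [ 0.2  0.7 -1.5] T [-0.06  0.12 -0.01] w 18.3 j6 -2.14 j1 0.56
-> row [-0.0431  0.0131  0.0093] turn 0.47
```

Run:
```python
from h import *
s,R=st();print(R.round(3))
```

```text
t 14.45 pos [396.7  56.8  70. ] yawx -179.93 tilt 1.64 F [ 0.2  0.7 -1.5] T [-0.06  0.12 -0.01] w 18.3 j6 -2.14 j1 0.56
[[-1.    -0.002  0.027]
 [-0.001  1.     0.01 ]
 [-0.027  0.01  -1.   ]]
```

>>> jog_arm:
  increments:
    - [-0.025,0.013,0.0,0.4]
    - [-0.043,0.013,0.005,0.4]
    - [-0.043,0.013,0.009,0.4]
    - [-0.043,0.013,0.009,0.4]

```text
clock: 14.95
position: [438.3, 69.1, 61.1]
ee_rot: [0.003, 1.0, 0.004, 0.012]
contact_force: [-0.2, 0.6, -1.4]
gripper_width: 18.6
```

Run:
```python
from h import *
shot("side","s9");im=cv2.imread("pics/s9.png")
cv2.imwrite("pics/s9c.png",cv2.resize(im[140:250,170:290],None,fx=6,fy=5.4,interpolation=2))
go([470,70,61],179.6)
```

```text
t 15.00 pos [438.5  69.3  61.5] yawx 179.65 tilt 1.47 F [ 0.5  0.3 -1.3] T [ 0.02  0.07 -0.02] w 18.1 j6 -2.11 j1 0.53
-> row [-0.0315  0.0009  0.0013] turn 0.05
```

View pics/s9c.png

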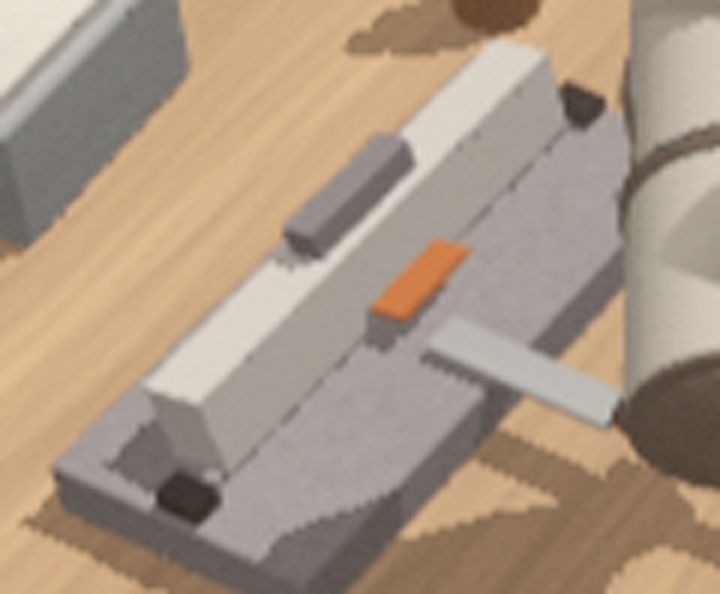

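>>> jog_arm:
  increments:
    - [-0.01,0,0.001,0]
    - [-0.02,0,0.002,0]
    - [-0.031,0,0.002,0]
    - [-0.031,0,0.002,0]
    - [-0.031,0,0.002,0]

```text
clock: 15.62
position: [469.6, 69.0, 60.2]
ee_rot: [0.003, 1.0, 0.004, 0.012]
contact_force: [0.6, 0.3, -1.2]
gripper_width: 18.4
```

Run:
```python
from h import *
shot("side","s10");im=cv2.imread("pics/s10.png")
cv2.imwrite("pics/s10c.png",cv2.resize(im[140:250,170:290],None,fx=6,fy=5.4,interpolation=2))
go([470,70,37],179.6)
```

```text
t 15.68 pos [469.5  69.   60.2] yawx 179.64 tilt 1.49 F [-0.7  0.2 -1.6] T [0.06 0.04 0.05] w 18.4 j6 -2.07 j1 0.49
-> row [0.0001 0.0008 0.0233] turn 0.04
```

View pics/s10c.png

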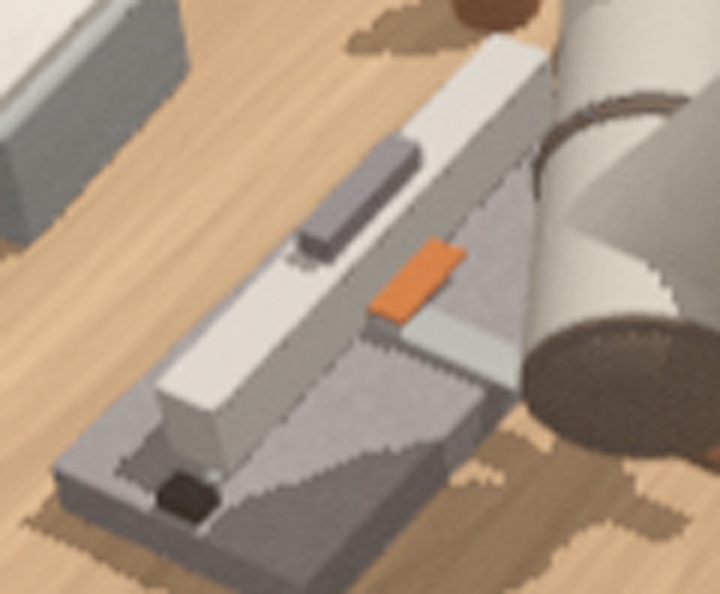

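>>> jog_arm:
  increments:
    - [0.002,0,0.003,0]
    - [0.002,0,0.006,0]
    - [0.002,0,0.009,0]
    - [0.002,0,0.012,0]
    - [0.002,0,0.015,0]
    - [0.002,0,0.018,0]
    - [0.002,0,0.021,0]
    - [0.002,0,0.023,0]
    - [0.002,0,0.023,0]

```text
clock: 16.8
position: [467.2, 69.1, 37.7]
ee_rot: [0.003, 1.0, 0.004, 0.012]
contact_force: [-5.3, 1.3, 7.6]
gripper_width: 18.5
```

Run:
```python
from h import *
shot("side","s11");im=cv2.imread("pics/s11.png")
cv2.imwrite("pics/s11c.png",cv2.resize(im[140:250,170:290],None,fx=6,fy=5.4,interpolation=2))
go([470,70,37],179.6)
```

```text
t 16.85 pos [467.2  69.1  37.8] yawx 179.70 tilt 1.42 F [-6.2  1.1  8.6] T [0.13 1.06 0.17] w 18.0 j6 -2.08 j1 0.49
-> row [-0.0028  0.0009  0.0008] turn 0.10
```

View pics/s11c.png

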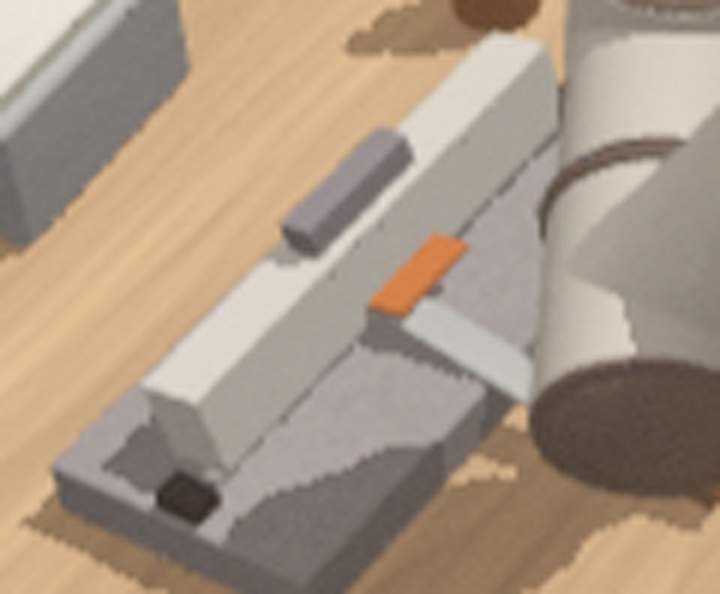

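>>> jog_arm:
  increments:
    - [-0.002,0,0.002,0]
    - [-0.003,0,0.004,0]
    - [-0.003,0,0.006,0]
    - [-0.003,0,0.007,0]
    - [-0.003,0,0.007,0]

```text
clock: 17.48
position: [467.9, 68.5, 31.3]
ee_rot: [0.002, 1.0, 0.003, 0.009]
contact_force: [-9.7, 1.6, 11.8]
gripper_width: 18.5
```

Run:
```python
from h import *
shot("side","s12");im=cv2.imread("pics/s12.png")
cv2.imwrite("pics/s12c.png",cv2.resize(im[140:250,170:290],None,fx=6,fy=5.4,interpolation=2))
go([470,70,37],179.6)
```

```text
t 17.52 pos [467.9  68.5  31.3] yawx 179.73 tilt 1.15 F [-10.    1.8  11.6] T [0.4  2.08 0.14] w 18.5 j6 -2.07 j1 0.49
-> row [-0.0022  0.0016 -0.0057] turn 0.13
```

View pics/s12c.png

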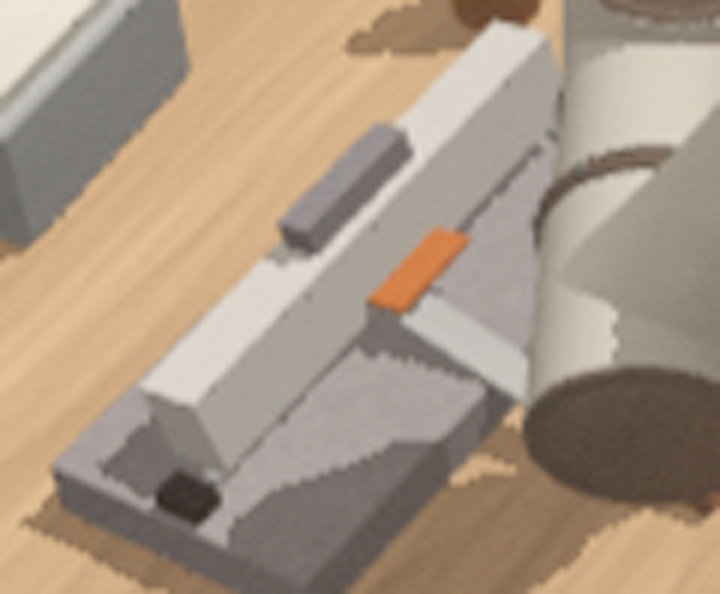

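Run:
```python
from h import *
st(); shot("wrist","w13")
```

```text
t 17.52 pos [467.9  68.5  31.3] yawx 179.73 tilt 1.15 F [-10.    1.8  11.6] T [0.4  2.08 0.14] w 18.5 j6 -2.07 j1 0.49
```

View pics/w13.png

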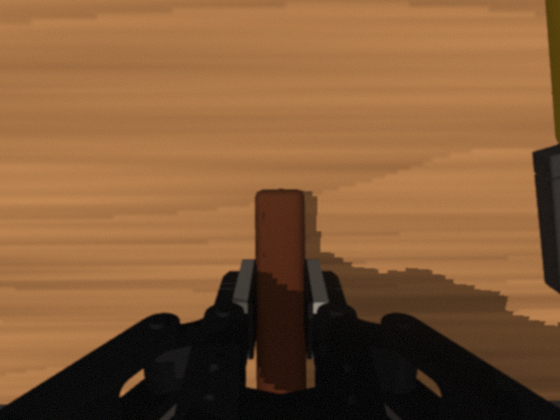

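Run:
```python
from h import *
c=calibration("wrist");H=np.array(c["hand_eye"])
def zt(row,x):
    d=H[:3,:3]@np.array([0,-(row-c["cy"])/c["fy"],-1]);p=H[:3,3];k=(x-p[0])/d[0];return p[2]+k*d[2]
for r1,r2 in ((180,375),(179,384),(187,390),(181,388),(190,391)): print(r1,zt(r1,45).round(1),r2,zt(r2,-45).round(1))
```

```text
180 9.7 375 10.9
179 11.4 384 5.5
187 -1.6 390 2.0
181 7.9 388 3.2
190 -6.0 391 1.5
```

>>> jog_arm:
  increments:
    - [0.0,0,-0.004,0]
    - [0.02,0,-0.008,0]
    - [0.04,0,-0.01,0]
    - [0.075,0,-0.012,0]
    - [0.075,0,-0.012,0]

```text
clock: 18.2
position: [390.0, 67.7, 41.7]
ee_rot: [0.002, 1.0, 0.003, 0.008]
contact_force: [1.4, 0.5, -1.9]
gripper_width: 18.5
```

Run:
```python
from h import *
shot("side","s13");im=cv2.imread("pics/s13.png")
cv2.imwrite("pics/s13c.png",cv2.resize(im[140:250,170:290],None,fx=6,fy=5.4,interpolation=2))
go([390,78,20],179.6)
```

```text
t 18.25 pos [392.1  68.7  42. ] yawx 179.80 tilt 1.17 F [-0.8  0.6 -2.3] T [-0.02  0.01  0.01] w 18.8 j6 -2.18 j1 0.59
-> row [0.0026 0.0092 0.022 ] turn 0.20
```

View pics/s13c.png

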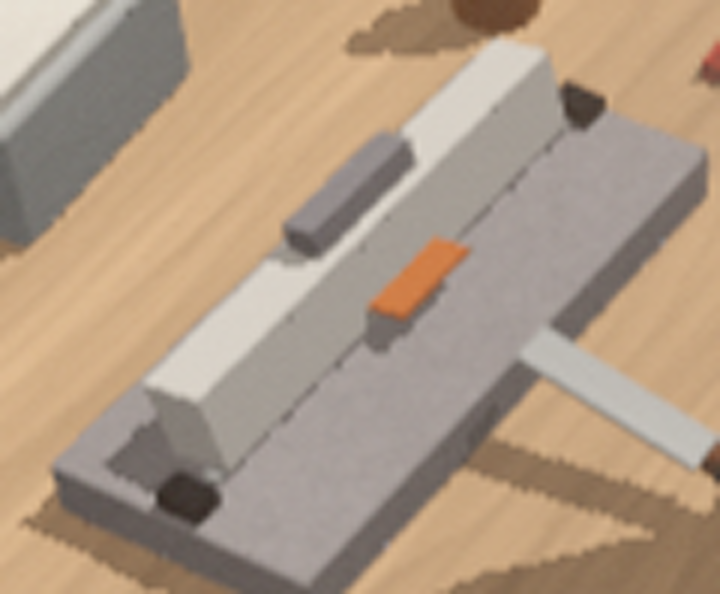

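>>> jog_arm:
  increments:
    - [0.004,0.009,0.01,0]
    - [0.004,0.009,0.016,0]
    - [0.004,0.009,0.022,0]
    - [0.004,0.009,0.026,0]
    - [0.004,0.009,0.026,0]
    - [0.004,0.009,0.026,0]

```text
clock: 19.0
position: [394.9, 81.3, 17.7]
ee_rot: [-0.0, 1.0, 0.006, 0.015]
contact_force: [9.5, -4.2, 13.5]
gripper_width: 18.8
```

>>> jog_arm:
  increments:
    - [0,0,-0.02,0]
    - [-0.01,0,-0.045,0]
    - [-0.03,0,-0.045,0]
    - [-0.045,0.0,-0.043,0]
    - [-0.045,0.0,-0.043,0]
    - [-0.045,0.0,-0.043,0]

```text
clock: 19.75
position: [437.5, 80.3, 61.1]
ee_rot: [-0.0, 1.0, 0.005, 0.014]
contact_force: [0.2, -0.2, -2.1]
gripper_width: 18.4
```

Run:
```python
from h import *
shot("side","s14");im=cv2.imread("pics/s14.png")
cv2.imwrite("pics/s14c.png",cv2.resize(im[140:250,170:290],None,fx=6,fy=5.4,interpolation=2))
s,R=st();print(R.round(3)); go([466,78,61],179.6)
```

```text
t 19.80 pos [437.5  80.4  61.3] yawx -179.97 tilt 1.73 F [-0.1 -1.3 -2.5] T [-0.01  0.15  0.01] w 18.3 j6 -2.13 j1 0.55
[[-1.    -0.001  0.028]
 [-0.     1.     0.011]
 [-0.028  0.011 -1.   ]]
t 19.80 pos [437.5  80.4  61.3] yawx -179.97 tilt 1.73 F [-0.1 -1.3 -2.5] T [-0.01  0.15  0.01] w 18.3 j6 -2.13 j1 0.55
-> row [-0.0285 -0.0024  0.0011] turn 0.43
```

View pics/s14c.png

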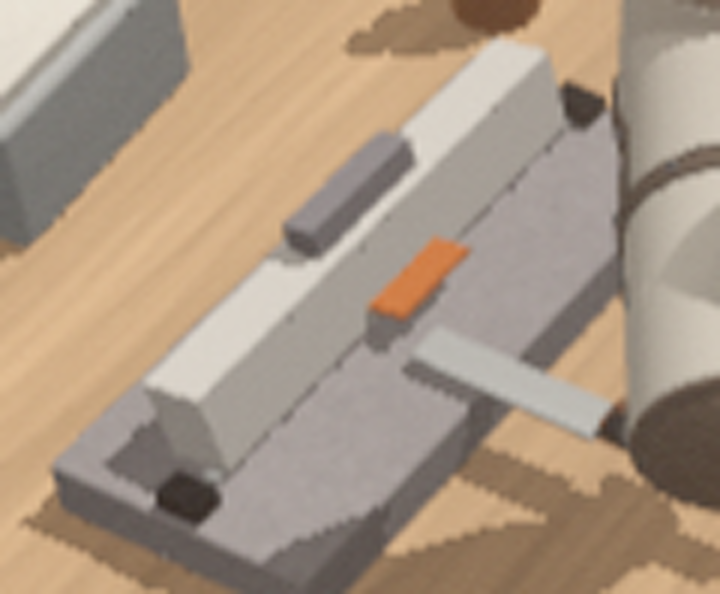

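>>> jog_arm:
  increments:
    - [-0.01,-0.001,0.001,0.3]
    - [-0.02,-0.001,0.002,0.3]
    - [-0.027,-0.001,0.002,0.3]
    - [-0.027,-0.001,0.002,0.3]
    - [-0.027,-0.001,0.002,0.3]

```text
clock: 20.42
position: [464.3, 79.2, 60.0]
ee_rot: [0.002, 1.0, 0.006, 0.014]
contact_force: [-0.5, -0.1, -0.8]
gripper_width: 18.2
```

>>> jog_arm:
  increments:
    - [0,0,0.026,0]
    - [0,0,0.026,0]
    - [0,0,0.026,0]

```text
clock: 20.8
position: [465.0, 79.8, 34.5]
ee_rot: [0.002, 1.0, 0.006, 0.014]
contact_force: [-0.6, 1.2, -0.4]
gripper_width: 18.3
```

Run:
```python
from h import *
shot("side","s15");im=cv2.imread("pics/s15.png")
cv2.imwrite("pics/s15c.png",cv2.resize(im[140:250,170:290],None,fx=6,fy=5.4,interpolation=2))
s,R=st()
```

```text
t 20.85 pos [465.   79.7  34.6] yawx 179.74 tilt 1.73 F [-1.1  1.   0.5] T [0.51 0.21 0.17] w 18.1 j6 -2.10 j1 0.52
```

View pics/s15c.png

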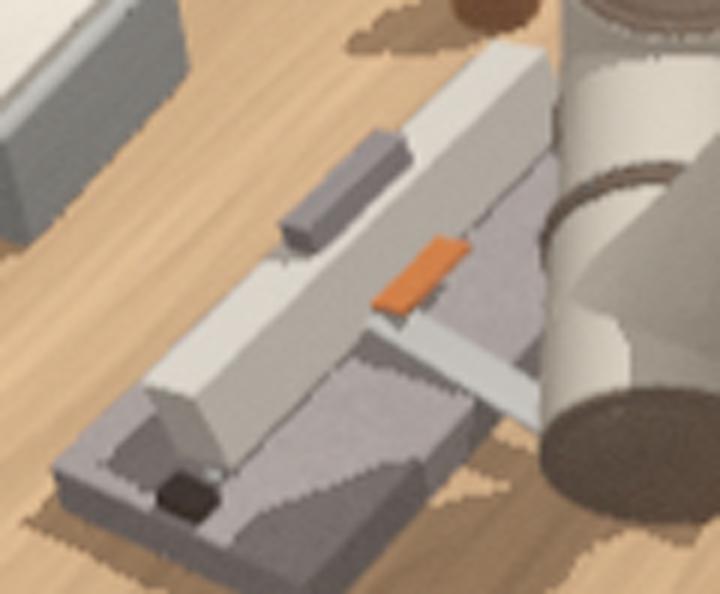

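>>> jog_arm:
  increments:
    - [0.0,0,0.0,0]
    - [0.02,0,-0.003,0]
    - [0.04,0,-0.005,0]
    - [0.07,0,-0.03,0]
    - [0.09,0,-0.09,0]
    - [0.09,0,-0.12,0]
    - [0.09,0,-0.12,0]

```text
clock: 21.72
position: [372.4, 79.4, 154.3]
ee_rot: [0.002, 1.0, 0.008, 0.017]
contact_force: [0.1, 0.4, -2.3]
gripper_width: 18.6
```

Run:
```python
from h import *
go([570,100,155])
```

```text
t 21.73 pos [372.4  79.4 154.3] yawx 179.72 tilt 2.10 F [ 0.1  0.4 -2.3] T [-0.01  0.14  0.  ] w 18.6 j6 -2.23 j1 0.65
-> row [-0.1974  0.0215  0.0062] turn 0.00
```

>>> jog_arm:
  increments:
    - [-0.06,0.02,0.0,0]
    - [-0.12,0.022,0.003,0]
    - [-0.18,0.022,0.006,0]
    - [-0.197,0.022,0.006,0]
    - [-0.197,0.022,0.006,0]

```text
clock: 22.35
position: [569.6, 99.7, 152.1]
ee_rot: [0.004, 1.0, 0.007, 0.014]
contact_force: [-0.3, -0.4, -2.1]
gripper_width: 18.3
```

Run:
```python
from h import *
st(); shot("wrist","w14")
a=cv2.imread("pics/w8.png");b=cv2.imread("pics/w14.png")
cv2.imwrite("pics/w814.png",np.hstack([cv2.resize(np.clip(x[230:330,380:480]*1.6,0,255).astype(np.uint8),None,fx=4,fy=4,interpolation=2) for x in (a,b)]))
```

```text
t 22.35 pos [569.6  99.7 152.1] yawx 179.59 tilt 1.81 F [-0.3 -0.4 -2.1] T [-0.04  0.18  0.  ] w 18.3 j6 -2.03 j1 0.45
```

View pics/w814.png

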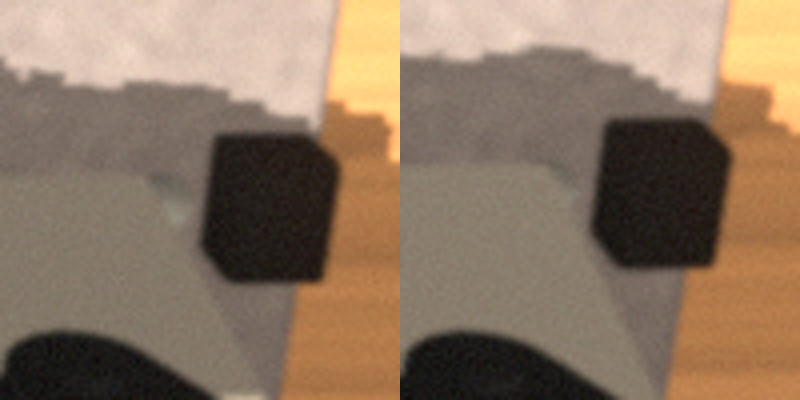

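View pics/w14.png

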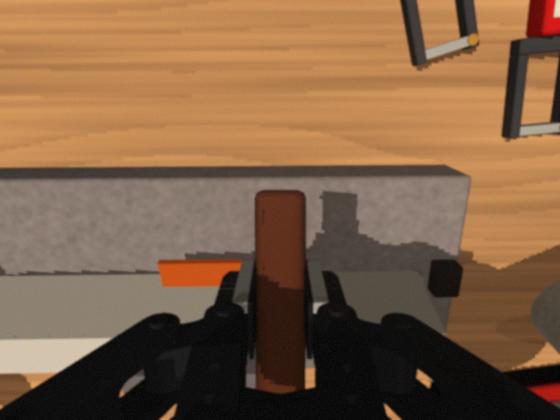

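>>> jog_arm:
  increments:
    - [0,-0.05,0,0]
    - [0,-0.095,0,0]
    - [0,-0.095,0,0]
    - [0,-0.095,0,0]

```text
clock: 22.9
position: [566.9, 4.7, 151.0]
ee_rot: [0.003, 1.0, 0.007, 0.014]
contact_force: [0.8, -0.1, -1.9]
gripper_width: 17.9
```

Run:
```python
from h import *
st(); shot("wrist","w15");shot("side","s16")
b=cv2.imread("pics/w15.png")
f=lambda x:np.clip(x*1.6,0,255).astype(np.uint8)
cv2.imwrite("pics/w15c.png",cv2.resize(f(b[230:330,60:160]),None,fx=4,fy=4,interpolation=2))
o=[]
for n in ("s3","s7","s13","s16"):
    im=cv2.imread(f"pics/{n}.png"); o.append(np.hstack([cv2.resize(im[205:240,185:225],None,fx=8,fy=8,interpolation=0)]))
cv2.imwrite("pics/cmp.png",np.vstack([np.hstack(o[:2]),np.hstack(o[2:])]))
```

```text
t 22.90 pos [566.9   4.7 151. ] yawx 179.60 tilt 1.75 F [ 0.8 -0.1 -1.9] T [-0.01  0.12 -0.  ] w 17.9 j6 -1.86 j1 0.29
```

View pics/w15c.png

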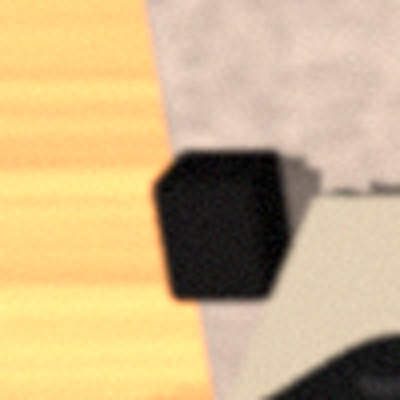

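View pics/cmp.png

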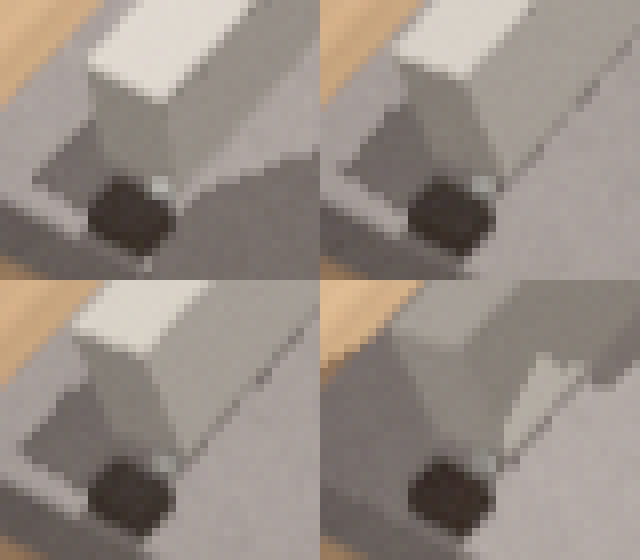

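Run:
```python
from h import *
go([640,175,235],179.6)
```

```text
t 23.00 pos [567.4   5.5 151.2] yawx 179.69 tilt 1.79 F [-0.1  0.9 -1.9] T [-0.04  0.08  0.04] w 18.1 j6 -1.86 j1 0.29
-> row [-0.0739  0.171  -0.0794] turn 0.09
```

>>> jog_arm:
  increments:
    - [0,0.0,-0.05,0]
    - [0,0.05,-0.08,0]
    - [-0.02,0.1,-0.08,0]
    - [-0.05,0.15,-0.08,0]
    - [-0.074,0.171,-0.08,0]
    - [-0.074,0.171,-0.08,0]
    - [-0.074,0.171,-0.08,0]

```text
clock: 23.88
position: [639.2, 175.4, 235.0]
ee_rot: [0.002, 1.0, 0.007, 0.013]
contact_force: [0.1, 0.1, -1.3]
gripper_width: 18.2
```

Run:
```python
from h import *
st(); im,_=shot("wrist","w16")
```

```text
t 23.88 pos [639.2 175.4 235. ] yawx 179.75 tilt 1.70 F [ 0.1  0.1 -1.3] T [-0.07  0.16 -0.07] w 18.2 j6 -2.09 j1 0.51
```

View pics/w16.png

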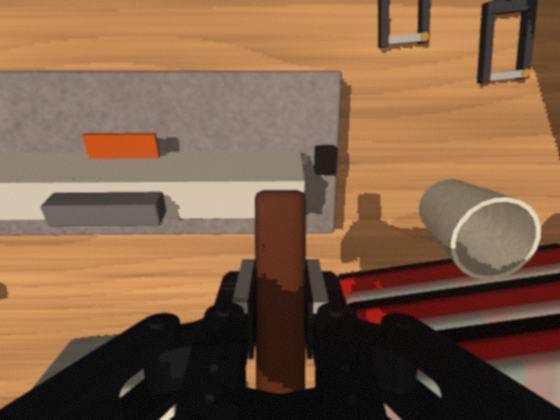

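Run:
```python
import cv2,numpy as np
im=cv2.imread("pics/w16.png")
cv2.imwrite("pics/w16c.png",cv2.resize(np.clip(im[135:195,285:345]*1.5,0,255).astype(np.uint8),None,fx=10,fy=10,interpolation=2))
```

```text
(no output)
```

View pics/w16c.png

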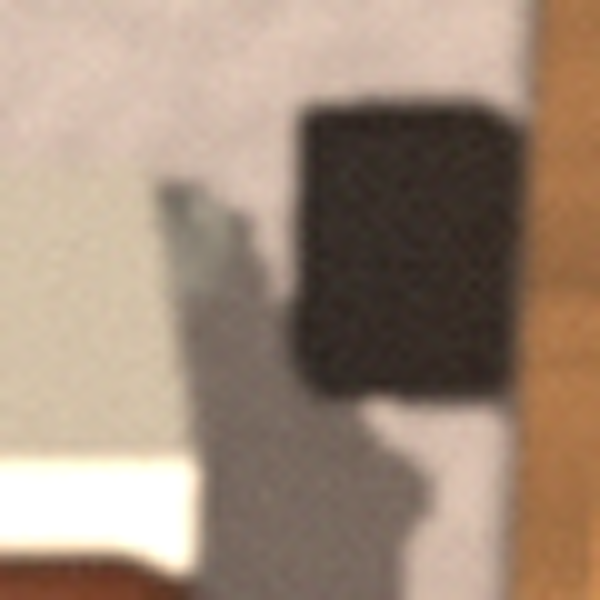

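At the +y end only about half the ball, roughly 5 mm, peeks out from under the wall edge, so that end has popped. Checking the -y end the same way.

>>> jog_arm:
  increments:
    - [0,-0.06,0,0]
    - [0,-0.12,0,0]
    - [0,-0.18,0,0]
    - [0,-0.25,0,0]
    - [0,-0.25,0,0]
    - [0,-0.25,0,0]

```text
clock: 24.68
position: [637.4, -76.0, 232.4]
ee_rot: [0.003, 1.0, 0.007, 0.014]
contact_force: [-0.3, -0.1, -1.5]
gripper_width: 18.3
```

Run:
```python
from h import *
st(); im,_=shot("wrist","w17")
cv2.imwrite("pics/w17c.png",cv2.resize(np.clip(im[135:195,200:260]*1.5,0,255).astype(np.uint8),None,fx=10,fy=10,interpolation=2))
```

```text
t 24.68 pos [637.4 -76.  232.4] yawx 179.60 tilt 1.76 F [-0.3 -0.1 -1.5] T [ 0.06  0.06 -0.01] w 18.3 j6 -1.70 j1 0.13
```

View pics/w17.png

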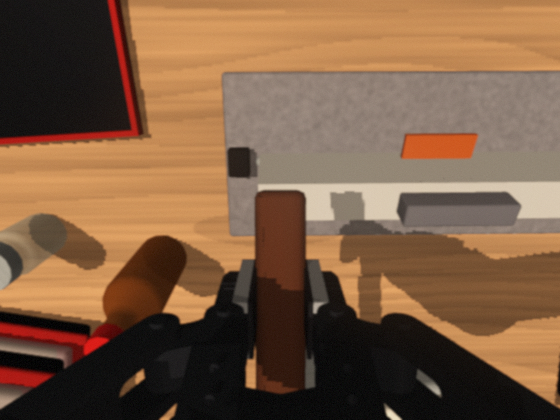

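View pics/w17c.png

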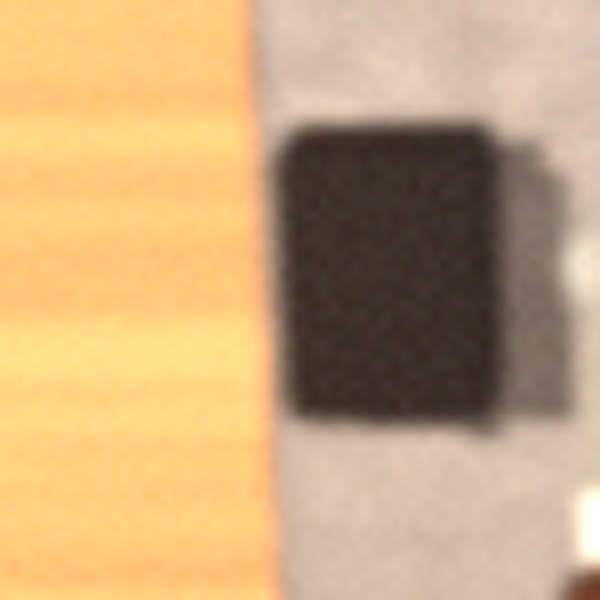

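Both balls have sprung in, so the cover is popped. Next I'll put the lifter in the tray, on its -y side.

Run:
```python
from h import *
go([386,-380,60],182)
```

```text
t 24.73 pos [637.6 -75.  232.4] yawx 179.69 tilt 1.76 F [ 0.4 -1.3 -0.7] T [0.02 0.16 0.  ] w 18.4 j6 -1.70 j1 0.13
-> row [ 0.2546 -0.3086  0.1612] turn -2.31
```

>>> jog_arm:
  increments:
    - [0.05,-0.03,0,0]
    - [0.1,-0.07,0,-2]
    - [0.15,-0.12,0,-2]
    - [0.2,-0.17,0,-2]
    - [0.25,-0.22,0,-2]
    - [0.255,-0.28,0.0,-2]
    - [0.255,-0.308,0.05,-2]
    - [0.255,-0.308,0.11,-2.3]
    - [0.255,-0.308,0.155,-2.3]
    - [0.255,-0.308,0.16,-2.3]

```text
clock: 25.98
position: [384.3, -377.3, 58.4]
ee_rot: [-0.018, 1.0, 0.009, 0.011]
contact_force: [0.2, 0.8, -0.7]
gripper_width: 18.1
```

Run:
```python
from h import *
go([386,-380,26],182); shot("top","t1");shot("wrist","w18")
```

```text
t 25.98 pos [ 384.3 -377.3   58.4] yawx -177.92 tilt 1.57 F [ 0.2  0.8 -0.7] T [-0.04  0.11 -0.06] w 18.1 j6 -1.01 j1 -0.49
-> row [-0.0009 -0.0033  0.0324] turn 0.08
```

View pics/w18.png

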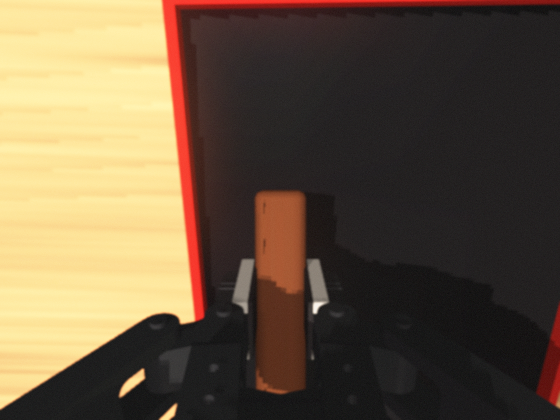

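>>> jog_arm:
  increments:
    - [0,0.006,0.012,0]
    - [0,0.006,0.022,0]
    - [0,0.006,0.03,0]
    - [0,0.006,0.034,0]
    - [0,0.006,0.036,0]
    - [0,0.006,0.037,0]
    - [0,0.006,0.037,0]

```text
clock: 26.95
position: [389.4, -373.0, 27.8]
ee_rot: [-0.019, 1.0, 0.005, 0.016]
contact_force: [0.4, 6.0, 14.7]
gripper_width: 18.7
```

Run:
```python
from h import *
go([386,-372,23],182);shot("wrist","w19")
```

```text
t 26.95 pos [ 389.4 -373.    27.8] yawx -177.82 tilt 1.88 F [ 0.4  6.  14.7] T [ 1.78  0.32 -0.21] w 18.7 j6 -1.02 j1 -0.48
-> row [0.0035 0.0011 0.0047] turn 0.18
```

View pics/w19.png

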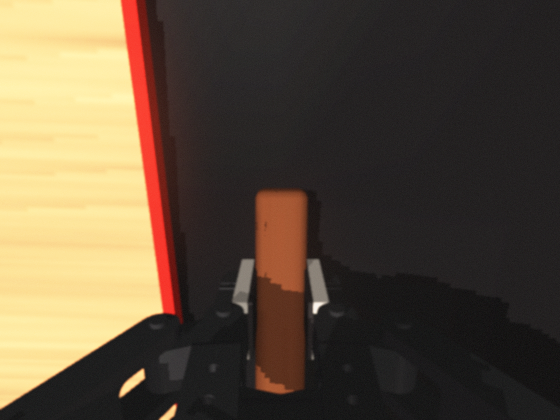

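>>> jog_arm:
  increments:
    - [0,0,0,0]
    - [0,0,0,0]
    - [0,0,0,0]
    - [0,0,-0.03,0]
    - [0,0,-0.09,0]
    - [0,0,-0.14,0]
    - [0,0,-0.17,0]
    - [0,0,-0.17,0]
  hand: 0

```text
clock: 28.0
position: [385.1, -375.8, 200.3]
ee_rot: [-0.019, 1.0, 0.004, 0.018]
contact_force: [0.3, 0.0, -0.1]
gripper_width: 42.9
```

Run:
```python
from h import *
s,R=st();shot("wrist","w20");print(R.round(3)); go([600,54,230],180)
```

```text
t 28.00 pos [ 385.1 -375.8  200.3] yawx -177.81 tilt 2.10 F [ 0.3  0.  -0.1] T [-0.01  0.08 -0.03] w 42.9 j6 -1.03 j1 -0.48
[[-0.999 -0.038  0.036]
 [-0.038  0.999  0.008]
 [-0.036  0.007 -0.999]]
t 28.05 pos [ 384.2 -375.   198.2] yawx -177.84 tilt 1.96 F [-0.5 -0.3 -0.2] T [ 0.01  0.09 -0.05] w 42.3 j6 -1.03 j1 -0.48
-> row [-0.2327  0.4208 -0.0202] turn 2.16
```

View pics/w20.png

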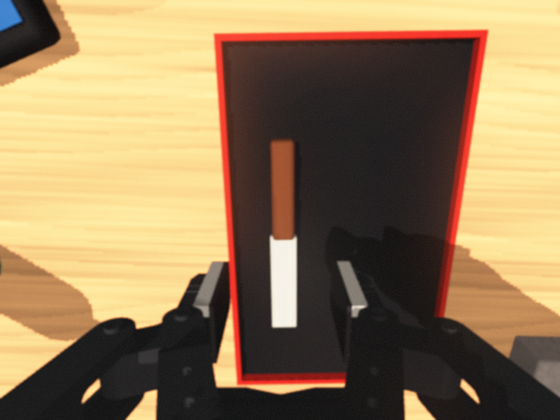

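The lifter lies flat in the tray, handle at (283,190) and tip at (284,325). Next is the cover. I'll turn so the jaws lie along the dock's x and look at the grip bar.

>>> jog_arm:
  increments:
    - [-0.03,0.05,-0.01,-10]
    - [-0.06,0.1,-0.03,-20]
    - [-0.09,0.16,-0.03,-30]
    - [-0.12,0.22,-0.03,-40]
    - [-0.15,0.28,-0.03,-50]
    - [-0.18,0.34,-0.03,-60]
    - [-0.21,0.4,-0.03,-70]
    - [-0.24,0.42,-0.03,-80]
    - [-0.265,0.42,-0.03,-88]
    - [-0.265,0.42,-0.03,-88]

```text
clock: 29.3
position: [632.3, 55.0, 237.3]
ee_rot: [0.708, -0.706, 0.006, -0.013]
contact_force: [-0.6, -0.2, -0.5]
gripper_width: 42.7
```

Run:
```python
from h import *
st();shot("wrist","w21")
```

```text
t 29.30 pos [632.3  55.  237.3] yawx -89.83 tilt 1.67 F [-0.6 -0.2 -0.5] T [-0.01  0.12  0.02] w 42.7 j6 -0.34 j1 0.34
```

View pics/w21.png

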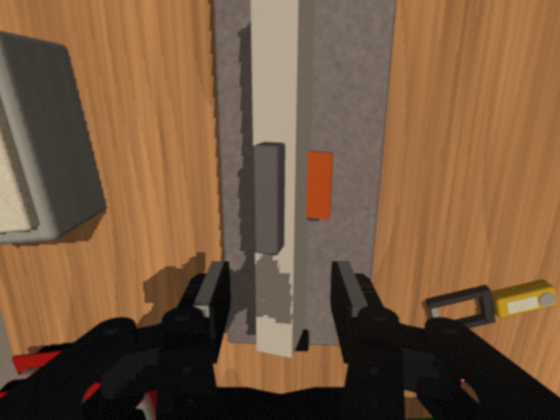

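Run:
```python
import cv2,numpy as np
im=cv2.imread("pics/w21.png")
cv2.imwrite("pics/w21c.png",cv2.resize(np.clip(im[130:265,235:345]*1.6,0,255).astype(np.uint8),None,fx=5,fy=4.4,interpolation=2))
```

```text
(no output)
```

View pics/w21c.png

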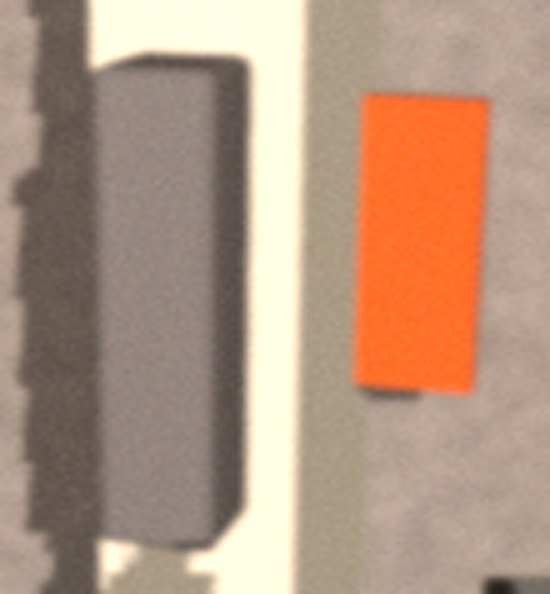

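Run:
```python
from h import *
s,R=st();C=cam("wrist",s)
print(ray(C,[(254,146),(278,146),(278.5,253),(255.5,253)],112).round(1))
print("base right",ray(C,[(284.6,145)],93).round(1), "lip",ray(C,[(307,151.5),(333,151.5),(329.5,219),(306,217.5)],60).round(1))
k=ray(C,[(254,146),(278,146),(278.5,253),(255.5,253)],112).mean(0);print(k)
go([k[0]-2,k[1],150],None)
```

```text
t 29.35 pos [631.3  54.4 237.8] yawx -89.92 tilt 1.66 F [-0.7  0.4 -0.1] T [0.01 0.09 0.04] w 42.9 j6 -0.34 j1 0.34
[[652.2  13.  112. ]
 [635.9  12.9 112. ]
 [635.5  92.  112. ]
 [652.7  92.3 112. ]]
base right [[631.7  14.7  93. ]] lip [[613.7  24.4  60. ]
 [592.4  24.2  60. ]
 [592.8  82.8  60. ]
 [613.2  81.6  60. ]]
[644.05149312  52.5501425  112.        ]
t 29.35 pos [631.3  54.4 237.8] yawx -89.92 tilt 1.66 F [-0.7  0.4 -0.1] T [0.01 0.09 0.04] w 42.9 j6 -0.34 j1 0.34
-> row [ 0.0027 -0.0083  0.0881] turn 0.00
```

>>> jog_arm:
  increments:
    - [0.001,-0.01,0.05,0]
    - [0.001,-0.01,0.1,0]
    - [0.001,-0.01,0.116,0]
    - [0.001,-0.01,0.12,0]
    - [0.001,-0.01,0.12,0]

```text
clock: 29.98
position: [645.5, 54.6, 120.1]
ee_rot: [0.707, -0.707, 0.007, -0.014]
contact_force: [0.1, -0.1, -0.6]
gripper_width: 42.5
```

Run:
```python
from h import *
go([641,53,116]);shot("wrist","w22");shot("side","s17")
im=cv2.imread("pics/s17.png")
cv2.imwrite("pics/s17c.png",cv2.resize(im[120:260,170:310],None,fx=5,fy=4.2,interpolation=2))
```

```text
t 29.98 pos [645.5  54.6 120.1] yawx -89.93 tilt 1.84 F [ 0.1 -0.1 -0.6] T [0.04 0.1  0.  ] w 42.5 j6 -0.33 j1 0.33
-> row [0.0016 0.0046 0.0039] turn 0.00
```

View pics/w22.png

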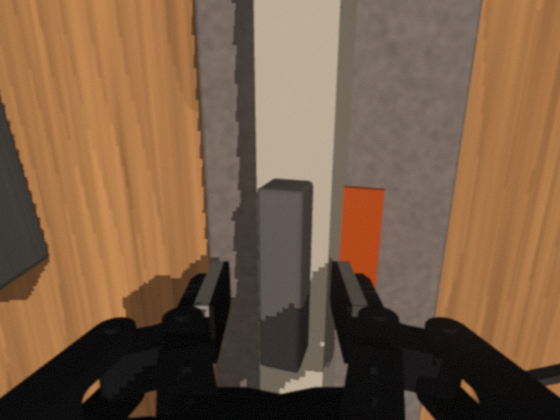

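View pics/s17c.png

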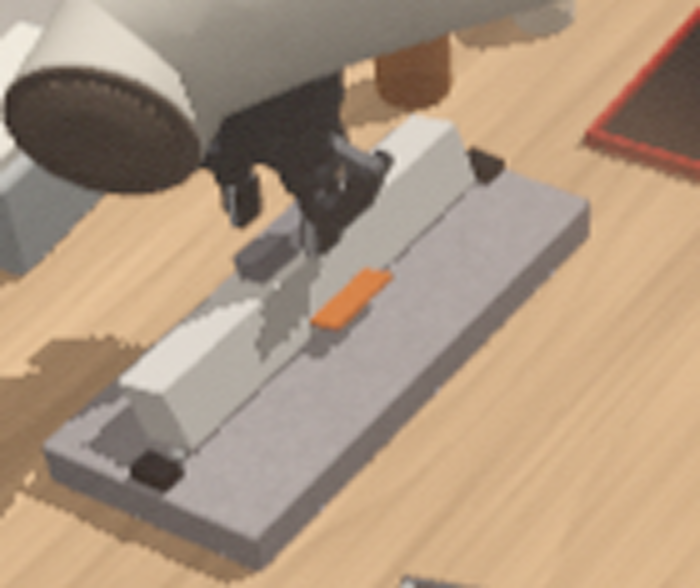

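The bar sits between the fingers, from column 260 to 312. Lowering 4 mm and closing.

>>> jog_arm:
  increments:
    - [0,0.002,0.004,0]
    - [0,0.002,0.004,0]
    - [0,0.002,0.004,0]
    - [0,0.002,0.004,0]
    - [0,0.002,0.004,0]
  hand: -1

```text
clock: 30.7
position: [643.4, 55.0, 118.0]
ee_rot: [0.708, -0.706, 0.007, -0.015]
contact_force: [-3.1, 1.3, 5.9]
gripper_width: 18.7
```

>>> jog_arm:
  increments:
    - [0,0,0,0]
    - [0,0,-0.006,0]
    - [0,0,-0.02,0]
    - [0,0,-0.06,0]
    - [0,0,-0.11,0]
    - [0,0,-0.11,0]

```text
clock: 31.45
position: [642.9, 54.1, 234.3]
ee_rot: [0.708, -0.706, 0.011, -0.02]
contact_force: [0.7, 0.1, -2.5]
gripper_width: 16.5
```

Run:
```python
from h import *
st();shot("wrist","w23");shot("side","s18");shot("top","t2")
```

```text
t 31.45 pos [642.9  54.1 234.3] yawx -89.84 tilt 2.60 F [ 0.7  0.1 -2.5] T [-0.02  0.1  -0.01] w 16.5 j6 -0.33 j1 0.34
```

View pics/s18.png

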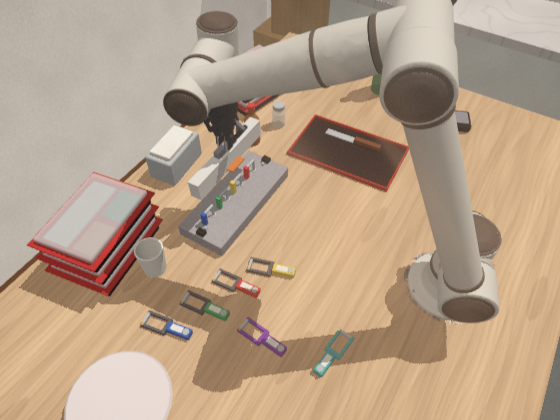

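View pics/w23.png

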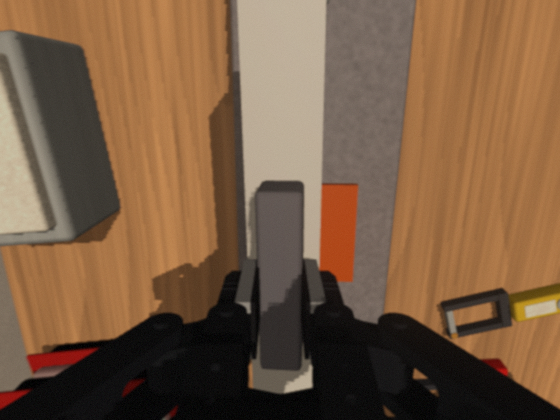

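The cover is off. Eyes along the dock from +y to -y: blue, green, yellow, red. Carrying the cover to the tray.

Run:
```python
from h import *
go([436,-278,240],None)
```

```text
t 31.60 pos [639.3  53.7 227.2] yawx -89.92 tilt 1.82 F [ 0.4  0.5 -2.9] T [ 0.01  0.11 -0.  ] w 16.3 j6 -0.33 j1 0.34
-> row [ 0.3312  0.2032 -0.0224] turn 0.00
```

>>> jog_arm:
  increments:
    - [0.02,0.05,-0.02,9]
    - [0.05,0.1,-0.02,18]
    - [0.09,0.15,-0.02,28]
    - [0.14,0.19,-0.02,38]
    - [0.2,0.203,-0.02,48]
    - [0.26,0.203,-0.02,58]
    - [0.31,0.203,-0.02,68]
    - [0.331,0.203,-0.02,78]
    - [0.331,0.203,-0.02,88]
    - [0.331,0.203,-0.02,88]

```text
clock: 32.85
position: [435.4, -278.0, 236.0]
ee_rot: [-0.019, 1.0, 0.006, 0.013]
contact_force: [0.1, 0.3, -2.5]
gripper_width: 16.8
```

Run:
```python
from h import *
go([436,-278,100],182);shot("wrist","w24");shot("top","t3")
```

```text
t 32.85 pos [ 435.4 -278.   236. ] yawx -177.88 tilt 1.66 F [ 0.1  0.3 -2.5] T [ 0.01  0.14 -0.01] w 16.8 j6 -1.26 j1 -0.26
-> row [ 0.003  -0.0015  0.1359] turn 0.12
```

View pics/w24.png

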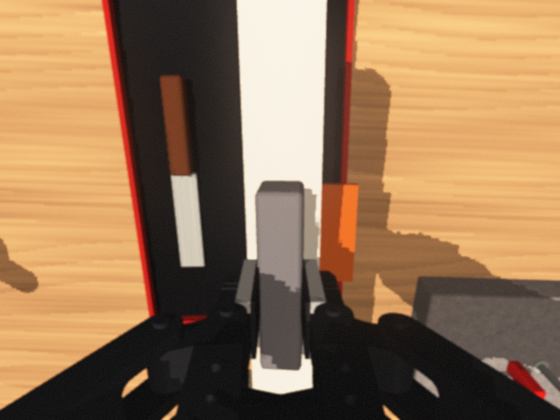

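View pics/t3.png

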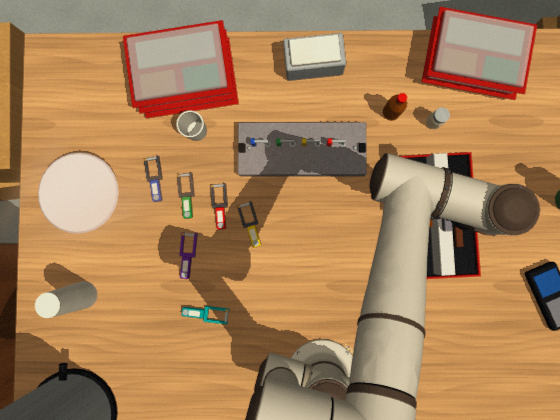

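Run:
```python
from h import *
s=dict(position=np.array([435.4,-278,236.]),ee_rot=[-0.019,1,0.006,0.013]);C=cam("wrist",s)
print(ray(C,[(345,5),(346,150),(106,5),(155,320)],14).round(1));
```

```text
[[ 290.4 -226.3   14. ]
 [ 411.5 -213.8   14. ]
 [ 298.5 -425.3   14. ]
 [ 605.1 -405.8   14. ]]
```

>>> jog_arm:
  increments:
    - [0.003,-0.003,0.05,0]
    - [0.003,-0.003,0.1,0]
    - [0.003,-0.003,0.135,0]
    - [0.003,-0.003,0.145,0]
    - [0.003,-0.003,0.15,0]
    - [0.003,-0.003,0.152,0]
    - [0.003,-0.003,0.152,0]

```text
clock: 33.83
position: [437.8, -279.2, 85.7]
ee_rot: [-0.02, 1.0, 0.005, 0.015]
contact_force: [-0.4, -0.2, -1.5]
gripper_width: 16.8
```

Run:
```python
from h import *
st();shot("wrist","w25")
```

```text
t 33.83 pos [ 437.8 -279.2   85.7] yawx -177.75 tilt 1.82 F [-0.4 -0.2 -1.5] T [-0.    0.07 -0.07] w 16.8 j6 -1.25 j1 -0.27
```

View pics/w25.png

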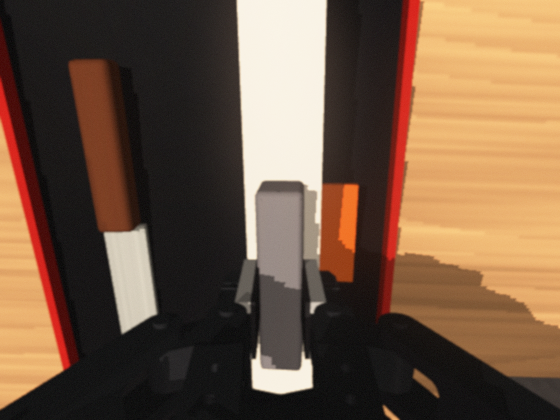

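Clearance is good on both sides. Lowering to contact.

>>> jog_arm:
  increments:
    - [0,0,0.003,0]
    - [0,0,0.006,0]
    - [0,0,0.008,0]
    - [0,0,0.008,0]

```text
clock: 34.38
position: [438.6, -279.4, 80.4]
ee_rot: [-0.02, 1.0, 0.004, 0.016]
contact_force: [-4.6, 3.7, 15.3]
gripper_width: 16.3
```

>>> jog_arm:
  increments:
    - [0,0,0,0]
    - [0,0,0,0]
    - [0,0,0,0]
    - [0,0,-0.02,0]
    - [0,0,-0.07,0]
    - [0,0,-0.13,0]
    - [0,0,-0.16,0]
  hand: 0.0

```text
clock: 35.25
position: [434.5, -281.4, 243.7]
ee_rot: [-0.021, 1.0, 0.003, 0.018]
contact_force: [-0.2, -0.7, -0.6]
gripper_width: 43.0
```

Run:
```python
from h import *
go([390,240,260],180);shot("wrist","w26");shot("top","t4")
```

```text
t 35.25 pos [ 434.5 -281.4  243.7] yawx -177.64 tilt 2.09 F [-0.2 -0.7 -0.6] T [-0.04  0.06 -0.05] w 43.0 j6 -1.25 j1 -0.27
-> row [ 0.0224  0.5229 -0.0142] turn 2.36
```

View pics/w26.png

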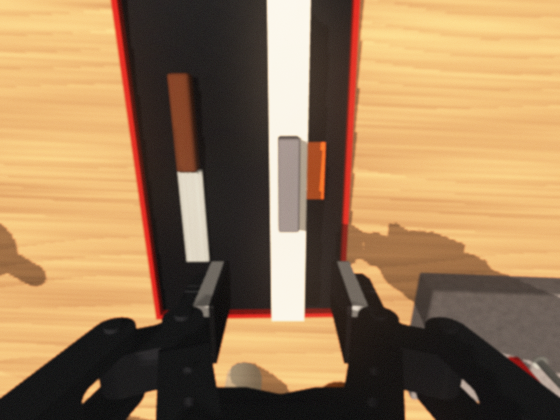

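Run:
```python
from h import *
s=dict(position=np.array([434.5,-281.4,243.7]),ee_rot=[-0.021,1,0.003,0.018]);C=cam("wrist",s)
print("cover far",ray(C,[(272,321),(305,320)],55).round(1)); print("rim far outer/inner",ray(C,[(240,318),(240,311)],14).round(1)); print("bar",ray(C,[(278,137),(299,137),(279,231),(300,231)],75).round(1))
im=cv2.imread("pics/t4.png");cv2.imwrite("pics/t4c.png",cv2.resize(im[140:290,380:500],None,fx=5,fy=4,interpolation=2))
```

```text
cover far [[ 581.  -282.    55. ]
 [ 578.6 -249.    55. ]]
rim far outer/inner [[ 608.1 -317.7   14. ]
 [ 598.8 -317.8   14. ]]
bar [[ 395.7 -283.5   75. ]
 [ 395.  -267.    75. ]
 [ 475.3 -279.4   75. ]
 [ 474.6 -261.4   75. ]]
```

View pics/t4c.png

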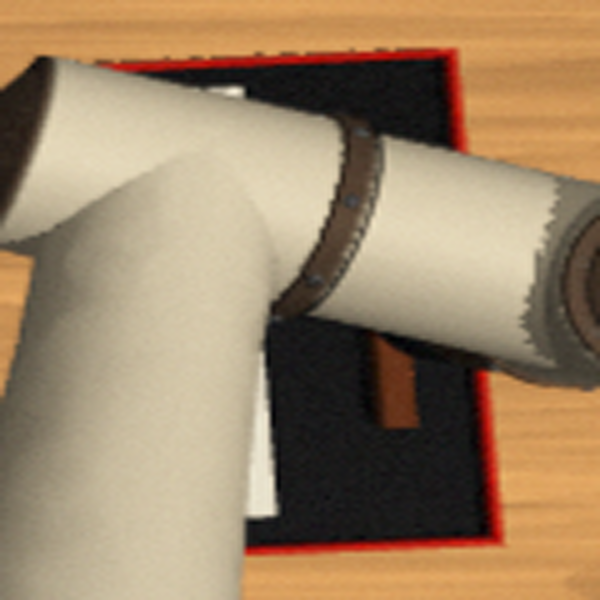

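The cover and lifter both lie within the tray: the cover's far end is at x=580, the rim's inner edge at about 599. Next I'll look at the eyes.

>>> jog_arm:
  increments:
    - [-0.02,0.05,-0.01,2]
    - [-0.05,0.1,-0.01,2.4]
    - [-0.08,0.16,-0.01,2.4]
    - [-0.11,0.22,-0.01,2.4]
    - [-0.13,0.28,-0.01,2.4]
    - [-0.13,0.33,-0.01,2.4]
    - [-0.13,0.335,-0.01,2.4]
    - [-0.13,0.335,-0.01,2.4]

```text
clock: 36.35
position: [550.3, 58.5, 259.5]
ee_rot: [-0.0, 1.0, 0.003, 0.018]
contact_force: [0.6, -0.0, -0.1]
gripper_width: 42.9
```

Run:
```python
from h import *
st();shot("wrist","w27")
```

```text
t 36.35 pos [550.3  58.5 259.5] yawx -179.98 tilt 2.12 F [ 0.6 -0.  -0.1] T [-0.08  0.06 -0.01] w 42.9 j6 -1.98 j1 0.40
```

View pics/w27.png

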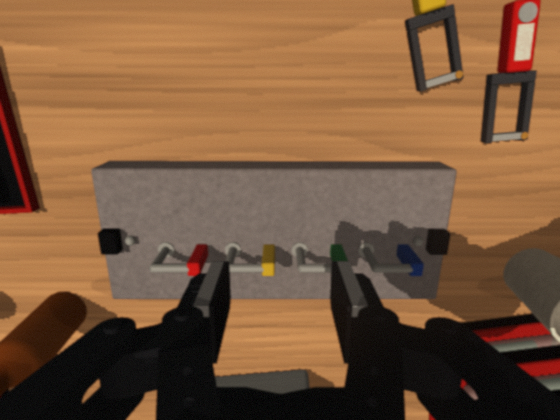

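Run:
```python
import cv2,numpy as np
im=cv2.imread("pics/w27.png")
cv2.imwrite("pics/w27c.png",np.vstack([cv2.resize(np.clip(im[225:285,a:a+150]*1.5,0,255).astype(np.uint8),None,fx=5,fy=5,interpolation=2) for a in(140,290)]))
```

```text
(no output)
```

View pics/w27c.png

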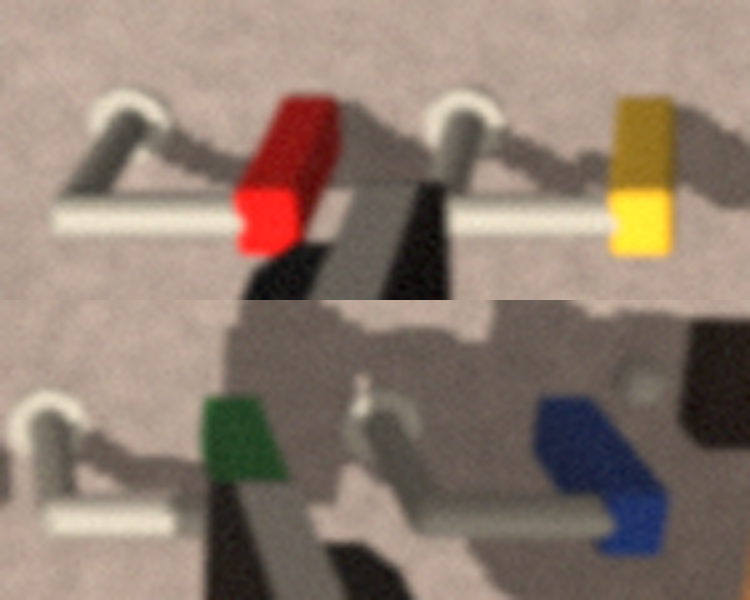

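Run:
```python
from h import *
s=dict(position=np.array([550.3,58.5,259.5]),ee_rot=[-0.0,1,0.003,0.018]);C=cam("wrist",s)
f=ray(C,[(165.6,249.4),(232.4,250),(299.4,250),(366.4,250)],40);print("feet R Y G B",f.round(1), np.diff(f,axis=0).round(1))
k=ray(C,[(95,168),(455,169)],40);print("deck front",k.round(1))
```

```text
feet R Y G B [[632.  -56.7  40. ]
 [632.9  11.4  40. ]
 [633.1  80.   40. ]
 [633.3 148.8  40. ]] [[ 0.9 68.1  0. ]
 [ 0.2 68.6  0. ]
 [ 0.2 68.8  0. ]]
deck front [[ 547.4 -114.8   40. ]
 [ 548.7  226.7   40. ]]
```

Run:
```python
from h import *
go([400,195,190],192)
```

```text
t 36.40 pos [550.5  57.7 259.9] yawx 179.95 tilt 2.15 F [-1.1 -0.1 -0.1] T [-0.02  0.09 -0.02] w 42.7 j6 -1.98 j1 0.40
-> row [0.1531 0.1368 0.0649] turn -12.05
```

>>> jog_arm:
  increments:
    - [0.05,0.045,0.02,-6]
    - [0.1,0.09,0.04,-12]
    - [0.15,0.137,0.065,-12]
    - [0.153,0.137,0.065,-12]
    - [0.153,0.137,0.065,-12]
  hand: 0.15

```text
clock: 37.02
position: [399.0, 194.3, 189.4]
ee_rot: [-0.105, 0.994, 0.0, 0.018]
contact_force: [-0.1, 0.5, 0.8]
gripper_width: 49.2
```

Run:
```python
from h import *
st();shot("wrist","w28")
```

```text
t 37.02 pos [399.  194.3 189.4] yawx -168.00 tilt 2.07 F [-0.1  0.5  0.8] T [ 0.01  0.02 -0.03] w 49.2 j6 -2.22 j1 0.84
```

View pics/w28.png

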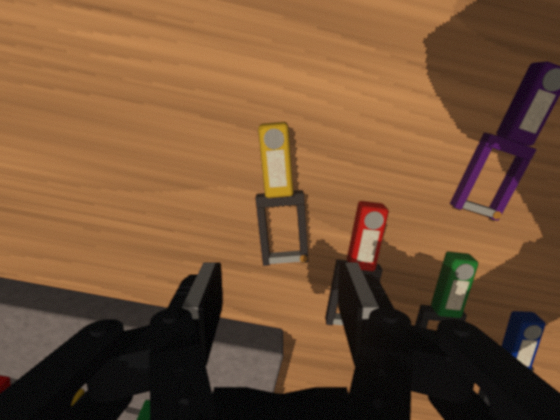

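```bash
cat >> h.py <<'E'
HS=dict(yellow=((20,120,70),(34,255,255)),red=((0,140,70),(8,255,255)),green=((50,110,40),(85,255,255)),blue=((105,130,40),(125,255,255)))
def tag(im,C,col,roi=None,name=None):
    m=mask(im,*HS[col],roi); m=cv2.morphologyEx(m,cv2.MORPH_CLOSE,np.ones((9,9)))
    c=max(cv2.findContours(m,0,1)[0],key=cv2.contourArea); r=cv2.minAreaRect(cv2.convexHull(c)); b=cv2.boxPoints(r)
    P=ray(C,b,18); e=[P[1]-P[0],P[2]-P[1]]; L=max(e,key=np.linalg.norm); ctr=P.mean(0)
    yaw=np.degrees(np.arctan2(L[1],L[0])); 
    print(col,"px",np.round(r[0],1),"size mm",[round(float(np.linalg.norm(x)),1) for x in e],"ctr",ctr.round(1),"yaw %.1f"%yaw)
    return r,ctr,yaw
E
python3 - <<'E'
from h import *
im,C=shot("wrist")
for c in ("yellow","red"): tag(im,C,c,(150,60,420,290))
cv2.imwrite("pics/w28c.png",cv2.resize(im[110:275,240:330],None,fx=4,fy=3.5,interpolation=2))
E
```

```text
yellow px [275.7 158.2] size mm [22.9, 60.6] ctr [381.1 186.6  18. ] yaw 17.6
red px [367.1 233.5] size mm [63.2, 27.0] ctr [429.3 277.5  18. ] yaw -175.7
```

View pics/w28c.png

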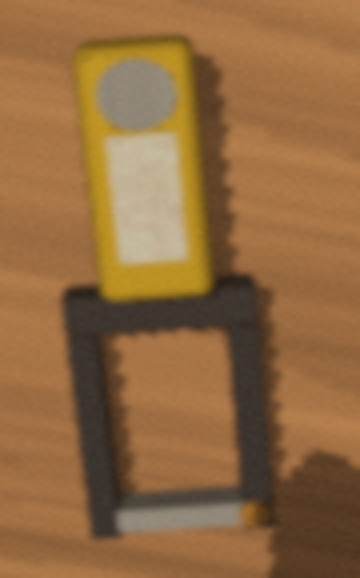

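Run:
```python
from h import *
s,R=st();C=cam("wrist",s)
g=ray(C,[(286.2,256.6)],10)[0];c=np.array([381.1,186.6]);print(g,"yaw to gate",np.degrees(np.arctan2(g[1]-c[1],g[0]-c[0])),np.hypot(*(g[:2]-c)))
go([393.5,190.5,24],197.3)
```

```text
t 37.12 pos [400.6 194.4 190.2] yawx -168.11 tilt 2.19 F [ 0.4 -0.3 -0.5] T [-0.04  0.07 -0.02] w 49.0 j6 -2.22 j1 0.84
[469.29832077 214.51181088  10.        ] yaw to gate 17.5608329420941 92.50952909477813
t 37.12 pos [400.6 194.4 190.2] yawx -168.11 tilt 2.19 F [ 0.4 -0.3 -0.5] T [-0.04  0.07 -0.02] w 49.0 j6 -2.22 j1 0.84
-> row [ 0.0141 -0.0019  0.1658] turn -5.41
```

>>> jog_arm:
  increments:
    - [0.014,-0.002,0.06,-5.4]
    - [0.014,-0.002,0.12,-5.4]
    - [0.014,-0.002,0.155,-5.4]
    - [0.014,-0.002,0.163,-5.4]
    - [0.014,-0.002,0.163,-5.4]
    - [0.014,-0.002,0.163,-5.4]

```text
clock: 37.88
position: [394.7, 191.2, 28.3]
ee_rot: [-0.15, 0.988, 0.001, 0.021]
contact_force: [-0.8, 0.2, 1.0]
gripper_width: 48.8
```

Run:
```python
from h import *
go([393.5,190.5,20.5],197.4);shot("wrist","w29")
```

```text
t 37.88 pos [394.7 191.2  28.3] yawx -162.73 tilt 2.36 F [-0.8  0.2  1. ] T [-0.05  0.04  0.03] w 48.8 j6 -2.17 j1 0.84
-> row [ 0.0017 -0.0002  0.0077] turn -0.13
```

View pics/w29.png

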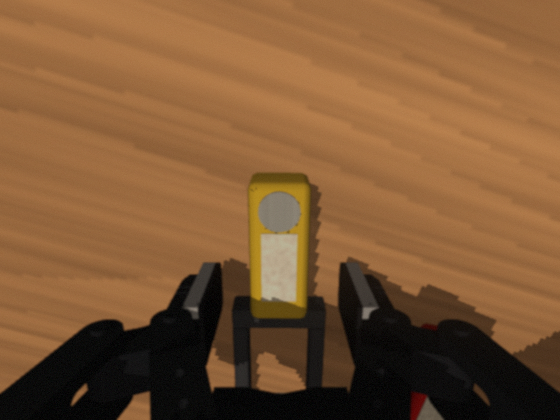

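>>> jog_arm:
  increments:
    - [0.001,0,0.005,0]
    - [0.001,0,0.007,0]
    - [0.001,0,0.007,0]
    - [0.001,0,0.007,0]
    - [0.001,0,0.007,0]
    - [0.001,0,0.007,0]
  hand: -1

```text
clock: 38.67
position: [394.1, 191.3, 23.1]
ee_rot: [-0.15, 0.988, 0.001, 0.021]
contact_force: [-5.9, -0.6, 19.1]
gripper_width: 22.2
```

>>> jog_arm:
  increments:
    - [0,0,0,0]
    - [0,0,-0.03,0]
    - [0,0,-0.08,0]
    - [0,0,-0.1,0]
    - [0,0,-0.1,0]

```text
clock: 39.3
position: [390.3, 191.0, 124.2]
ee_rot: [-0.15, 0.988, 0.003, 0.023]
contact_force: [0.3, 0.4, -1.2]
gripper_width: 22.7
```

Run:
```python
from h import *
shot("wrist","w30");go([633-140,11,110],180)
```

```text
t 39.35 pos [389.6 190.3 122.9] yawx -162.74 tilt 2.47 F [ 0.2 -0.1 -1.6] T [-0.02  0.14 -0.07] w 22.3 j6 -2.15 j1 0.85
-> row [-0.045  -0.2019  0.0155] turn 17.26
```

View pics/w30.png

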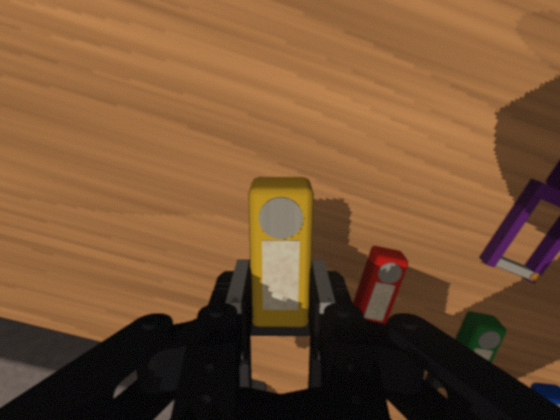

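Yellow is held. At z=23.1 the fingertips touched the counter, so TCP is about 23 above the tag's underside. Moving in front of the yellow eye.

Run:
```python
from h import *
go([520,12,85],179.8)
```

```text
t 39.35 pos [389.6 190.3 122.9] yawx -162.74 tilt 2.47 F [ 0.2 -0.1 -1.6] T [-0.02  0.14 -0.07] w 22.3 j6 -2.15 j1 0.85
-> row [-0.07   -0.2088  0.0416] turn 17.46
```

>>> jog_arm:
  increments:
    - [0,-0.05,0,6]
    - [-0.02,-0.1,0,12]
    - [-0.04,-0.16,0.01,17.5]
    - [-0.07,-0.209,0.02,17.5]
    - [-0.07,-0.209,0.041,17.5]
    - [-0.07,-0.209,0.041,17.5]
    - [-0.07,-0.209,0.041,17.5]

```text
clock: 40.22
position: [519.4, 12.0, 84.9]
ee_rot: [0.002, 1.0, 0.005, 0.02]
contact_force: [-0.1, 0.4, -0.5]
gripper_width: 22.6
```

Run:
```python
from h import *
go([535,12,65],179.8);shot("wrist","w31");shot("side","s19")
im=cv2.imread("pics/s19.png")
cv2.imwrite("pics/s19c.png",cv2.resize(im[150:260,180:300],None,fx=6,fy=5.4,interpolation=2))
```

```text
t 40.23 pos [519.4  12.   84.9] yawx 179.80 tilt 2.36 F [-0.1  0.4 -0.5] T [0.04 0.11 0.  ] w 22.6 j6 -1.92 j1 0.34
-> row [-0.0148 -0.0002  0.0205] turn 0.00
```

View pics/s19c.png

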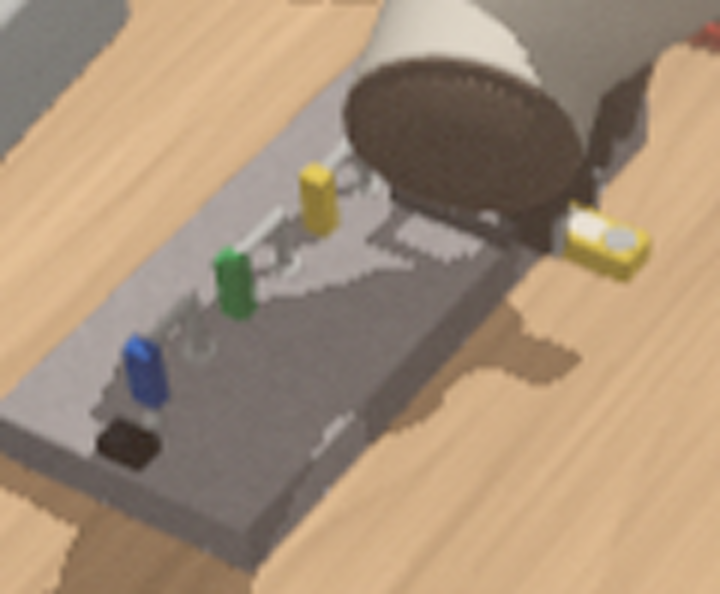

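View pics/w31.png

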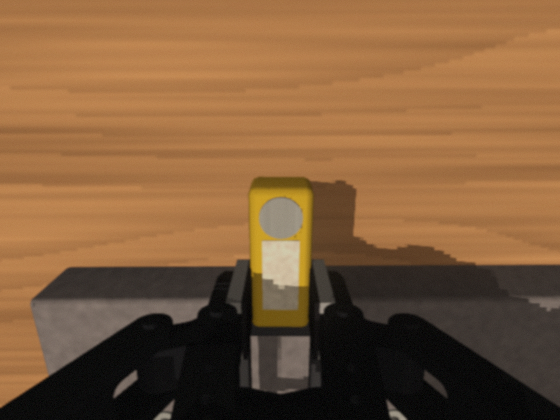

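>>> jog_arm:
  increments:
    - [-0.005,0,0.01,0]
    - [-0.012,0,0.018,0]
    - [-0.015,0,0.02,0]
    - [-0.015,0,0.02,0]

```text
clock: 40.83
position: [536.0, 12.7, 66.3]
ee_rot: [0.001, 1.0, 0.005, 0.021]
contact_force: [0.2, -0.3, -0.5]
gripper_width: 22.3
```

Run:
```python
from h import *
go([598,12,64.5],179.8);shot("top","t5");shot("side","s20")
im=cv2.imread("pics/t5.png");cv2.imwrite("pics/t5c.png",cv2.resize(im[110:190,230:370],None,fx=5,fy=5,interpolation=2))
```

```text
t 40.83 pos [536.   12.7  66.3] yawx 179.83 tilt 2.47 F [ 0.2 -0.3 -0.5] T [-0.04  0.1  -0.04] w 22.3 j6 -1.91 j1 0.33
-> row [-0.0618 -0.0005  0.0044] turn 0.03
```

View pics/t5c.png

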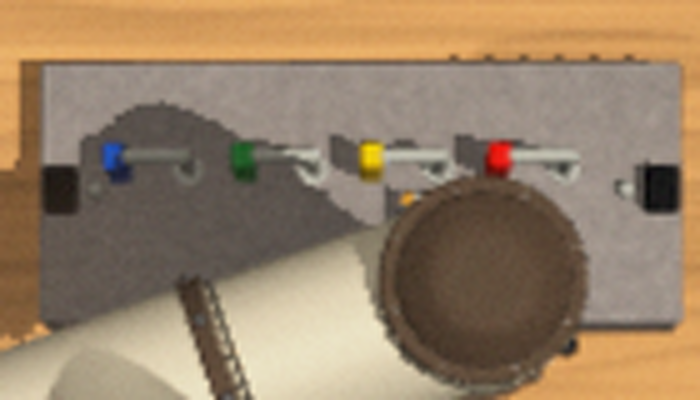

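The hinge pin at crop (405,198) sits about 17 mm to the +y side of the yellow bar at (438,168), so the hook is aligned. Pushing on.

>>> jog_arm:
  increments:
    - [-0.012,0,0.001,0]
    - [-0.022,0,0.002,0]
    - [-0.032,0,0.002,0]
    - [-0.042,0,0.003,0]
    - [-0.052,0,0.004,0]
    - [-0.062,0,0.0045,0]
    - [-0.062,0,0.0045,0]

```text
clock: 41.8
position: [599.6, 12.5, 65.0]
ee_rot: [0.002, 1.0, 0.005, 0.022]
contact_force: [-0.6, 0.2, -1.8]
gripper_width: 22.2
```

Run:
```python
from h import *
go([598,12,64.5],179.8);shot("top","t6");shot("side","s21")
im=cv2.imread("pics/t6.png");a=cv2.resize(im[110:190,230:370],None,fx=4,fy=4,interpolation=2)
im=cv2.imread("pics/s21.png");b=cv2.resize(im[150:240,190:330],None,fx=4,fy=3.3,interpolation=2)
cv2.imwrite("pics/c21.png",np.vstack([a,b[:,:560]])[:600])
```

```text
t 41.80 pos [599.6  12.5  65. ] yawx 179.81 tilt 2.61 F [-0.6  0.2 -1.8] T [-0.05  0.12  0.02] w 22.2 j6 -1.87 j1 0.29
-> row [ 0.0016 -0.0005  0.0004] turn 0.01
```

View pics/c21.png

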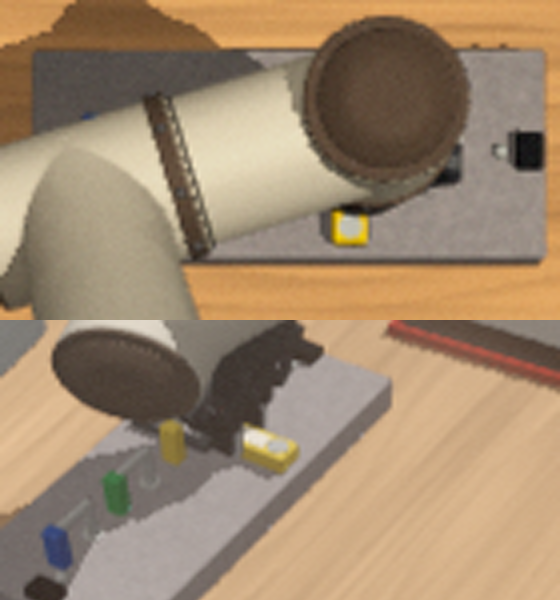

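>>> jog_arm:
  increments:
    - [0.01,0,0,0]
    - [0.02,0,-0.001,0]
    - [0.028,0,-0.001,0]
    - [0.033,0,-0.001,0]
    - [0.036,0,-0.001,0]
    - [0.038,0,-0.001,0]

```text
clock: 42.65
position: [561.5, 12.7, 64.6]
ee_rot: [0.001, 1.0, 0.005, 0.023]
contact_force: [4.6, -1.7, -2.8]
gripper_width: 22.1
```

>>> jog_arm:
  increments:
    - [0.001,0,0,0]
    - [0.002,0,0,0]
    - [0.002,0,0,0]

```text
clock: 43.02
position: [561.4, 12.9, 64.8]
ee_rot: [0.001, 1.0, 0.006, 0.025]
contact_force: [5.5, -1.5, -5.6]
gripper_width: 22.7
```

Run:
```python
from h import *
st();shot("top","t7");shot("side","s22")
im=cv2.imread("pics/t7.png");a=cv2.resize(im[110:190,230:370],None,fx=4,fy=4,interpolation=2)
im=cv2.imread("pics/s22.png");b=cv2.resize(im[150:240,190:330],None,fx=4,fy=3.3,interpolation=2)
cv2.imwrite("pics/c22.png",np.vstack([a,b[:,:560]])[:600])
```

```text
t 43.02 pos [561.4  12.9  64.8] yawx 179.83 tilt 2.94 F [ 5.5 -1.5 -5.6] T [-0.6  -1.37 -0.13] w 22.7 j6 -1.89 j1 0.31
```

View pics/c22.png

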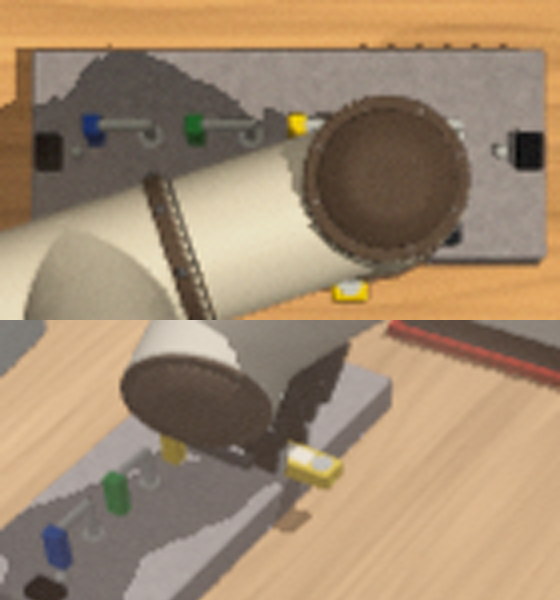

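>>> jog_arm:
  increments:
    - [0,0,0,0]
    - [0,0,0,0]
    - [0,0,0,0]
    - [0,0,-0.02,0]
    - [0,0,-0.07,0]
    - [0,0,-0.13,0]
    - [0,0,-0.18,0]
    - [0,0,-0.18,0]
  hand: -0.05

```text
clock: 44.12
position: [554.2, 11.3, 249.8]
ee_rot: [0.001, 1.0, 0.007, 0.03]
contact_force: [-0.6, 0.5, -1.0]
gripper_width: 40.9
```

Run:
```python
from h import *
shot("wrist","w32");s,R=st();print(R.round(3))
```

```text
t 44.17 pos [552.7  11.2 246.7] yawx 179.82 tilt 3.18 F [-0.8  0.  -0.7] T [ 0.03  0.16 -0.01] w 40.4 j6 -1.89 j1 0.32
[[-0.999  0.002  0.054]
 [ 0.003  1.     0.013]
 [-0.054  0.013 -0.998]]
```

View pics/w32.png

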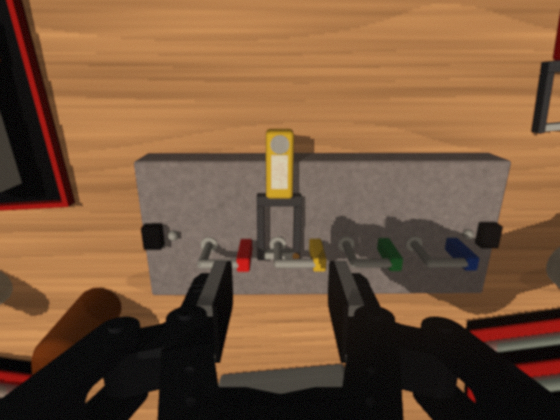

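Yellow is clipped and lies against its gate. Next is red.

Run:
```python
from h import *
go([452,278,190],184)
```

```text
t 44.17 pos [552.7  11.2 246.7] yawx 179.82 tilt 3.18 F [-0.8  0.  -0.7] T [ 0.03  0.16 -0.01] w 40.4 j6 -1.89 j1 0.32
-> row [0.1045 0.2658 0.0546] turn -4.18
```

>>> jog_arm:
  increments:
    - [0.02,0.05,0.0,-4]
    - [0.04,0.1,0.0,-4]
    - [0.06,0.16,0.02,-4]
    - [0.08,0.22,0.04,-4]
    - [0.1045,0.266,0.055,-4]
    - [0.1045,0.266,0.055,-4]
    - [0.1045,0.266,0.055,-4]
  hand: 0.15

```text
clock: 45.05
position: [451.4, 277.8, 188.5]
ee_rot: [-0.034, 0.999, 0.004, 0.026]
contact_force: [-0.5, -0.0, 0.6]
gripper_width: 49.1
```

Run:
```python
from h import *
s,R=st();im,C=shot("wrist","w33");tag(im,C,"red",(180,60,400,260))
```

```text
t 45.05 pos [451.4 277.8 188.5] yawx -176.12 tilt 3.05 F [-0.5 -0.   0.6] T [-0.03  0.07  0.02] w 49.1 j6 -2.40 j1 0.88
red px [281.5 155.5] size mm [24.0, 60.9] ctr [431.2 279.1  18. ] yaw 4.8
```

View pics/w33.png

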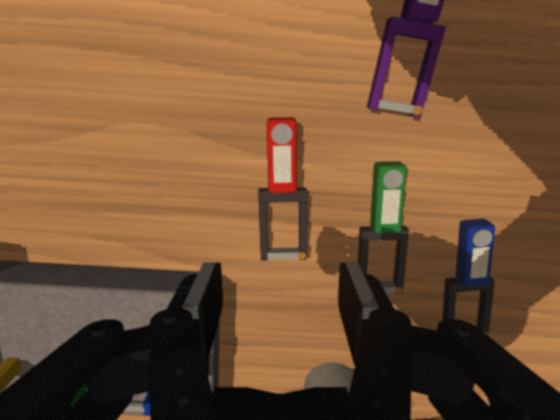

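Run:
```python
from h import *
s,R=st();C=cam("wrist",s);g=ray(C,[(286.5,255)],10)[0];print(np.degrees(np.arctan2(g[1]-279.1,g[0]-431.2)),g)
go([444.7,280.2,25],184.6)
```

```text
t 45.10 pos [451.9 277.4 189. ] yawx -176.20 tilt 3.11 F [-0.1 -0.2  0.4] T [-0.04  0.14 -0.01] w 49.1 j6 -2.40 j1 0.87
6.5972036711566 [523.64856254 289.7920913   10.        ]
t 45.10 pos [451.9 277.4 189. ] yawx -176.20 tilt 3.11 F [-0.1 -0.2  0.4] T [-0.04  0.14 -0.01] w 49.1 j6 -2.40 j1 0.87
-> row [0.0158 0.002  0.1634] turn -0.80
```

>>> jog_arm:
  increments:
    - [0.0155,0.002,0.06,-1.5]
    - [0.0155,0.002,0.12,-1.5]
    - [0.0155,0.002,0.15,-1.5]
    - [0.0155,0.002,0.16,-1.5]
    - [0.0155,0.002,0.162,-1.5]
    - [0.0155,0.002,0.162,-1.5]
    - [0.0155,0.002,0.162,-1.5]

```text
clock: 45.98
position: [445.5, 280.8, 27.8]
ee_rot: [-0.046, 0.999, 0.006, 0.028]
contact_force: [0.1, -0.1, 0.9]
gripper_width: 49.4
```

Run:
```python
from h import *
go([444.7,280.2,24.5],185.3);shot("wrist","w34")
```

```text
t 45.98 pos [445.5 280.8  27.8] yawx -174.71 tilt 3.24 F [ 0.1 -0.1  0.9] T [-0.02  0.1   0.  ] w 49.4 j6 -2.43 j1 0.89
-> row [ 0.001  -0.0005  0.0032] turn -0.01
```

View pics/w34.png

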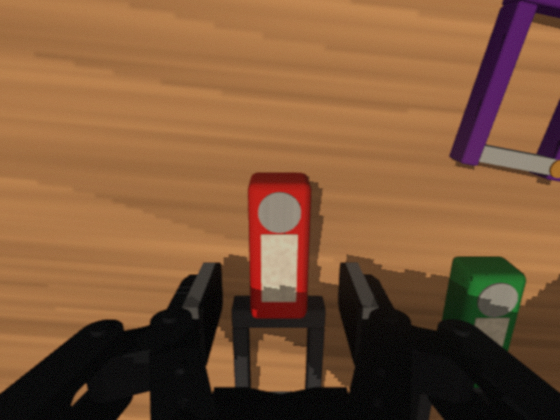

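>>> jog_arm:
  increments:
    - [0,0,0.003,0]
    - [0,0,0.003,0]
    - [0,0,0.003,0]
    - [0,0,0.003,0]
    - [0,0,0.003,0]
    - [0,0,0.003,0]
  hand: -1

```text
clock: 46.78
position: [445.6, 281.0, 25.2]
ee_rot: [-0.046, 0.999, 0.006, 0.028]
contact_force: [-0.8, -0.1, 6.0]
gripper_width: 22.3
```

>>> jog_arm:
  increments:
    - [0,0,0,0]
    - [0,0,-0.03,0]
    - [0,0,-0.08,0]
    - [0,0,-0.13,0]
    - [0,0,-0.13,0]

```text
clock: 47.4
position: [439.9, 281.0, 158.7]
ee_rot: [-0.047, 0.998, 0.009, 0.031]
contact_force: [0.3, -0.0, -1.8]
gripper_width: 22.2
```

Run:
```python
from h import *
shot("wrist","w35");go([535,-55.5,85],179.8)
```

```text
t 47.45 pos [438.6 279.7 156.2] yawx -174.71 tilt 3.40 F [ 0.7 -0.1 -1.9] T [-0.07  0.16 -0.03] w 22.4 j6 -2.41 j1 0.90
-> row [-0.0608 -0.3435  0.0709] turn 5.49
```

>>> jog_arm:
  increments:
    - [-0.01,-0.06,0,5.5]
    - [-0.02,-0.12,0,5.5]
    - [-0.03,-0.18,0,5.5]
    - [-0.04,-0.24,0,5.5]
    - [-0.05,-0.3,0,5.5]
    - [-0.06,-0.3435,0.02,5.5]
    - [-0.06,-0.3435,0.07,5.5]
    - [-0.06,-0.3435,0.085,5.5]
    - [-0.06,-0.3435,0.089,5.5]
    - [-0.06,-0.3435,0.089,5.5]

```text
clock: 48.7
position: [536.0, -54.5, 67.6]
ee_rot: [0.001, 1.0, 0.009, 0.029]
contact_force: [-0.8, -0.7, -1.1]
gripper_width: 22.2
```

Run:
```python
from h import *
go([599,-55.5,66.5],179.8);shot("top","t8");shot("side","s23")
im=cv2.imread("pics/t8.png");a=cv2.resize(im[110:190,230:370],None,fx=5,fy=5,interpolation=2)
cv2.imwrite("pics/t8c.png",a)
```

```text
t 48.70 pos [536.  -54.5  67.6] yawx 179.87 tilt 3.50 F [-0.8 -0.7 -1.1] T [-0.01  0.14 -0.  ] w 22.2 j6 -1.76 j1 0.20
-> row [-0.0628 -0.0009  0.0047] turn 0.07
```

View pics/t8c.png

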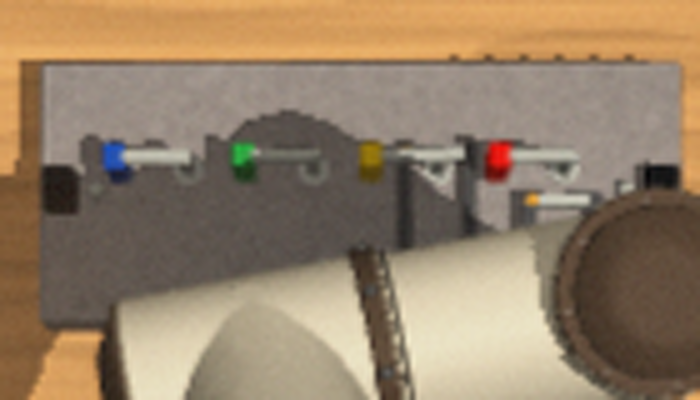

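The gate runs from crop (533,200) to (595,200), centred on the red bar at (566,168). Pushing.

>>> jog_arm:
  increments:
    - [-0.012,-0.001,0.001,0]
    - [-0.022,-0.001,0.002,0]
    - [-0.032,-0.001,0.002,0]
    - [-0.042,-0.001,0.003,0]
    - [-0.052,-0.001,0.004,0]
    - [-0.062,-0.001,0.0047,0]
    - [-0.063,-0.001,0.0047,0]
    - [-0.063,-0.001,0.0047,0]

```text
clock: 49.8
position: [599.5, -55.7, 67.2]
ee_rot: [0.001, 1.0, 0.009, 0.03]
contact_force: [1.3, 0.0, -1.4]
gripper_width: 22.2
```

Run:
```python
from h import *
go([562,-55.5,66],179.8);shot("wrist","w36");shot("side","s24");shot("top","t9")
im=cv2.imread("pics/t9.png");a=cv2.resize(im[110:190,230:370],None,fx=4,fy=4,interpolation=2)
im=cv2.imread("pics/s24.png");b=cv2.resize(im[130:220,190:330],None,fx=4,fy=3.1,interpolation=2)
cv2.imwrite("pics/c24.png",np.vstack([a,b[:,:560]])[:600])
```

```text
t 49.80 pos [599.5 -55.7  67.2] yawx 179.84 tilt 3.58 F [ 1.3  0.  -1.4] T [-0.01  0.18 -0.01] w 22.2 j6 -1.74 j1 0.17
-> row [ 0.0375  0.0001 -0.001 ] turn 0.04
```

View pics/c24.png

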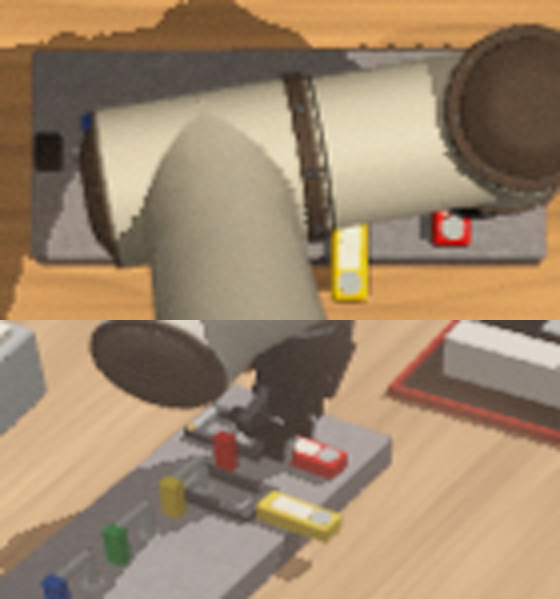

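Red is through: the horn tips and gate show beyond the post. Tugging back and relieving within the same call.

>>> jog_arm:
  increments:
    - [0.01,0,0,0]
    - [0.02,0,0,0]
    - [0.029,0,-0.001,0]
    - [0.034,0,-0.001,0]
    - [0.037,0,-0.001,0]
    - [0.039,0,-0.001,0]

```text
clock: 50.7
position: [561.8, -55.4, 66.5]
ee_rot: [0.001, 0.999, 0.009, 0.032]
contact_force: [5.8, -0.7, -3.9]
gripper_width: 22.5
```

>>> jog_arm:
  increments:
    - [-0.001,0,0,0]
    - [-0.001,0,0,0]
    - [-0.001,0,0,0]
    - [0,0,-0.02,0]
    - [0,0,-0.07,0]
    - [0,0,-0.13,0]
    - [0,0,-0.17,0]
    - [0,0,-0.17,0]
  hand: -0.05

```text
clock: 51.7
position: [552.5, -58.3, 240.4]
ee_rot: [0.001, 0.999, 0.009, 0.036]
contact_force: [0.2, 0.5, -0.9]
gripper_width: 40.6
```

Run:
```python
from h import *
shot("wrist","w37");go([490,370,190],186)
```

```text
t 51.75 pos [551.2 -58.3 237.7] yawx 179.87 tilt 3.99 F [-0.6  0.4 -0.7] T [-0.04  0.21  0.02] w 40.6 j6 -1.75 j1 0.18
-> row [0.0652 0.4272 0.0514] turn -6.13
```

View pics/w37.png

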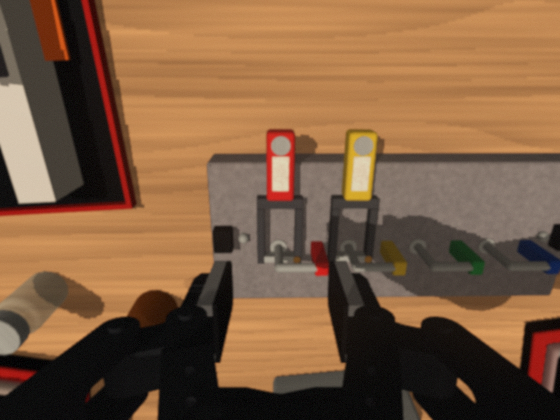

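>>> jog_arm:
  increments:
    - [0.01,0.06,0,-3]
    - [0.02,0.12,0,-6]
    - [0.03,0.18,0.0,-6]
    - [0.04,0.24,0.0,-6]
    - [0.05,0.3,0.01,-6]
    - [0.06,0.36,0.03,-6]
    - [0.065,0.42,0.05,-6]
    - [0.065,0.427,0.051,-6]
    - [0.065,0.427,0.051,-6]
  hand: 0.15

```text
clock: 52.88
position: [489.5, 369.6, 188.4]
ee_rot: [-0.052, 0.998, 0.006, 0.033]
contact_force: [-0.3, -0.1, 0.4]
gripper_width: 49.4
```

Run:
```python
from h import *
s,R=st();im,C=shot("wrist","w38");tag(im,C,"green",(180,60,400,260));tag(im,C,"blue",(300,60,500,330))
```

```text
t 52.88 pos [489.5 369.6 188.4] yawx -174.06 tilt 3.80 F [-0.3 -0.1  0.4] T [-0.08  0.1   0.03] w 49.4 j6 -2.43 j1 0.93
green px [284.7 143.5] size mm [59.7, 21.7] ctr [461.5 372.1  18. ] yaw -175.4
blue px [380.2 209. ] size mm [60.7, 23.1] ctr [508.5 458.9  18. ] yaw -171.7
```

View pics/w38.png

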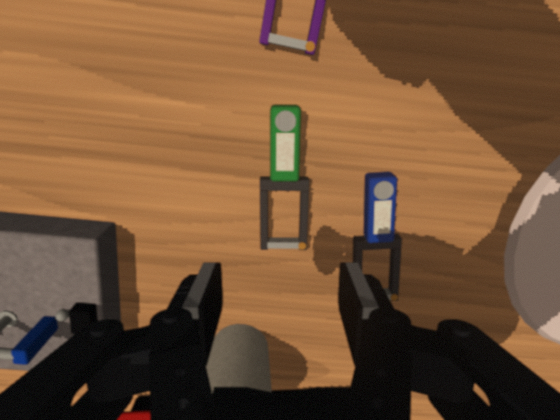

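Run:
```python
from h import *
s,R=st();C=cam("wrist",s);g=ray(C,[(286.5,244)],10)[0];print(np.degrees(np.arctan2(g[1]-372.1,g[0]-461.5)),g)
go([475.4,373.3,25.5],185)
```

```text
t 52.92 pos [489.9 368.9 189.3] yawx -174.13 tilt 3.86 F [-0.2 -0.7  0.4] T [-0.02  0.11  0.04] w 49.1 j6 -2.43 j1 0.93
7.0118612440496335 [552.96267025 383.34942415  10.        ]
t 52.92 pos [489.9 368.9 189.3] yawx -174.13 tilt 3.86 F [-0.2 -0.7  0.4] T [-0.02  0.11  0.04] w 49.1 j6 -2.43 j1 0.93
-> row [0.0248 0.0043 0.1625] turn 0.87
```

>>> jog_arm:
  increments:
    - [0.0245,0.0045,0.06,0.3]
    - [0.0245,0.0045,0.12,0.3]
    - [0.0245,0.0045,0.15,0.3]
    - [0.0245,0.0045,0.159,0.3]
    - [0.0245,0.0045,0.161,0.3]
    - [0.0245,0.0045,0.161,0.3]

```text
clock: 53.68
position: [476.5, 374.0, 28.8]
ee_rot: [-0.049, 0.998, 0.008, 0.034]
contact_force: [0.2, -0.2, 0.2]
gripper_width: 49.1
```

Run:
```python
from h import *
go([475.4,373.3,25.7],185.5);shot("wrist","w39")
```

```text
t 53.67 pos [476.5 374.   28.8] yawx -174.46 tilt 4.02 F [ 0.2 -0.2  0.2] T [0.   0.14 0.06] w 49.1 j6 -2.49 j1 0.95
-> row [ 0.0014 -0.0007  0.0031] turn 0.04
```

View pics/w39.png

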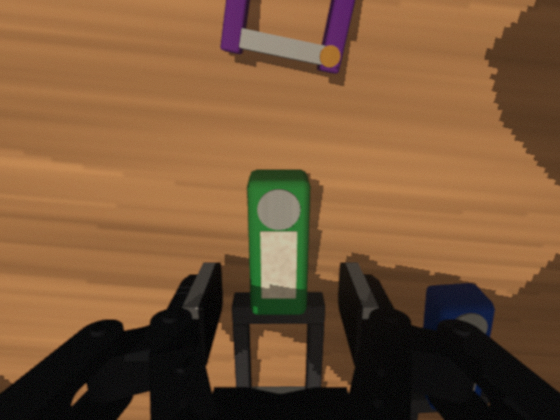

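>>> jog_arm:
  increments:
    - [0.001,0,0.003,0]
    - [0.001,0,0.003,0]
    - [0.001,0,0.003,0]
    - [0.001,0,0.003,0]
    - [0.001,0,0.003,0]
    - [0.001,0,0.003,0]
  hand: -1

```text
clock: 54.48
position: [475.8, 374.5, 27.0]
ee_rot: [-0.049, 0.998, 0.008, 0.035]
contact_force: [-2.5, -0.7, 6.2]
gripper_width: 22.0
```

>>> jog_arm:
  increments:
    - [0,0,0,0]
    - [0,0,-0.03,0]
    - [0,0,-0.08,0]
    - [0,0,-0.13,0]
    - [0,0,-0.13,0]

```text
clock: 55.1
position: [468.3, 373.9, 161.3]
ee_rot: [-0.049, 0.998, 0.012, 0.038]
contact_force: [-0.7, -0.1, -0.7]
gripper_width: 22.2
```

Run:
```python
from h import *
shot("wrist","w40");go([535,80.5,68],179.8)
```

```text
t 55.15 pos [467.1 372.6 158.3] yawx -174.45 tilt 4.25 F [ 0.2  0.6 -2. ] T [-0.09  0.23  0.  ] w 22.1 j6 -2.47 j1 0.97
-> row [-0.0327 -0.2988  0.088 ] turn 5.75
```

View pics/w40.png

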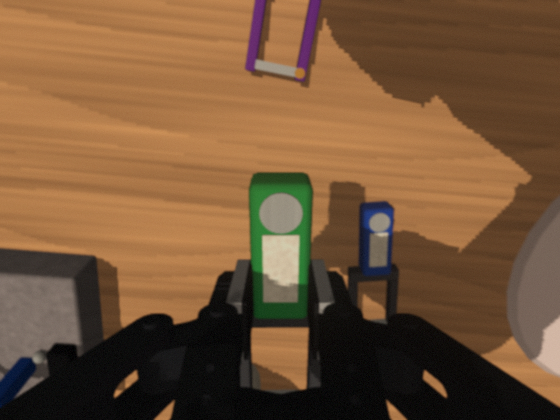

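>>> jog_arm:
  increments:
    - [-0.005,-0.06,0,5.7]
    - [-0.01,-0.12,0,5.7]
    - [-0.015,-0.18,0,5.7]
    - [-0.025,-0.24,0.01,5.7]
    - [-0.033,-0.299,0.03,5.7]
    - [-0.033,-0.299,0.07,5.7]
    - [-0.033,-0.299,0.084,5.7]
    - [-0.033,-0.299,0.087,5.7]
    - [-0.033,-0.299,0.087,5.7]

```text
clock: 56.28
position: [535.6, 81.3, 69.5]
ee_rot: [0.0, 0.999, 0.012, 0.036]
contact_force: [0.5, -0.1, -1.0]
gripper_width: 22.1
```

Run:
```python
from h import *
go([598.5,80.5,68.3],179.8);shot("top","t10");shot("side","s25")
im=cv2.imread("pics/t10.png");a=cv2.resize(im[110:190,230:370],None,fx=4,fy=4,interpolation=2)
im=cv2.imread("pics/s25.png");b=cv2.resize(im[150:240,180:320],None,fx=4,fy=3.1,interpolation=2)
cv2.imwrite("pics/c25.png",np.vstack([a,b[:,:560]])[:600])
```

```text
t 56.27 pos [535.6  81.3  69.5] yawx 179.94 tilt 4.31 F [ 0.5 -0.1 -1. ] T [0.02 0.18 0.01] w 22.1 j6 -2.04 j1 0.46
-> row [-0.0626 -0.0009  0.0057] turn 0.14
```

View pics/c25.png

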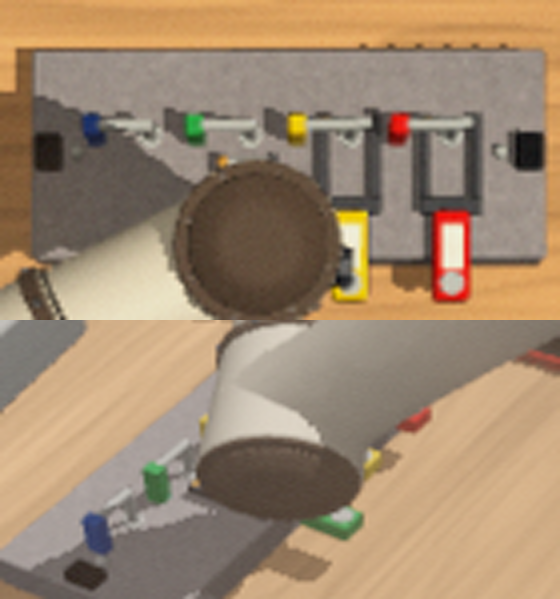

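>>> jog_arm:
  increments:
    - [-0.012,-0.001,0.001,0]
    - [-0.022,-0.001,0.002,0]
    - [-0.032,-0.001,0.003,0]
    - [-0.042,-0.001,0.004,0]
    - [-0.052,-0.001,0.005,0]
    - [-0.062,-0.001,0.0057,0]
    - [-0.063,-0.001,0.0057,0]
    - [-0.063,-0.001,0.0057,0]

```text
clock: 57.38
position: [599.2, 80.2, 68.9]
ee_rot: [0.0, 0.999, 0.012, 0.036]
contact_force: [-0.0, -0.4, -0.5]
gripper_width: 22.2
```

Run:
```python
from h import *
go([561,80.5,68.3],179.8);shot("side","s26")
im=cv2.imread("pics/s26.png");b=cv2.resize(im[150:240,180:320],None,fx=5,fy=5,interpolation=2)
cv2.imwrite("pics/c26.png",b)
```

```text
t 57.38 pos [599.2  80.2  68.9] yawx 179.91 tilt 4.38 F [-0.  -0.4 -0.5] T [-0.07  0.19  0.01] w 22.2 j6 -1.98 j1 0.40
-> row [ 0.0381  0.0003 -0.0022] turn 0.11
```

View pics/c26.png

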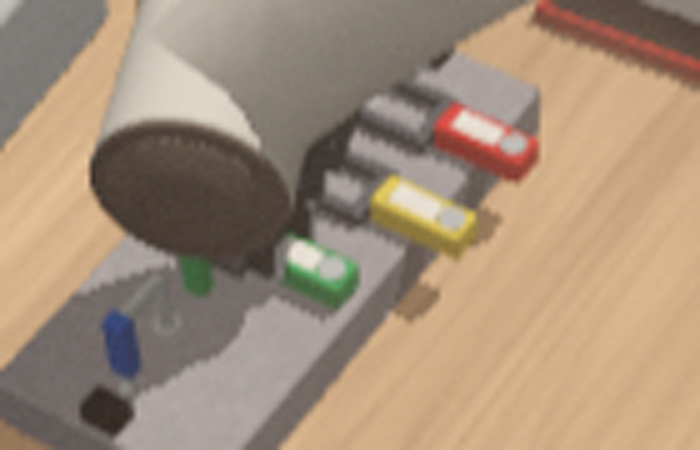

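>>> jog_arm:
  increments:
    - [0.01,0,0,0]
    - [0.02,0,-0.001,0]
    - [0.029,0,-0.0015,0]
    - [0.034,0,-0.002,0]
    - [0.037,0,-0.002,0]
    - [0.039,0,-0.002,0]

```text
clock: 58.18
position: [562.1, 80.7, 68.9]
ee_rot: [0.0, 0.999, 0.013, 0.039]
contact_force: [6.7, -3.0, -4.1]
gripper_width: 22.2
```

The gate stops it with 6.7 N. Releasing.

>>> jog_arm:
  increments:
    - [-0.001,0,0,0]
    - [-0.001,0,0,0]
    - [-0.001,0,0,0]
    - [0,0,-0.02,0]
    - [0,0,-0.07,0]
    - [0,0,-0.13,0]
    - [0,0,-0.17,0]
    - [0,0,-0.17,0]
  hand: -0.05

```text
clock: 59.18
position: [550.4, 76.9, 242.6]
ee_rot: [-0.0, 0.999, 0.014, 0.043]
contact_force: [-0.3, 0.3, -0.4]
gripper_width: 40.7
```

Run:
```python
from h import *
shot("wrist","w41");go([535,458,190],189)
```

```text
t 59.23 pos [549.1  76.6 239.8] yawx 179.92 tilt 4.87 F [ 0.1  0.9 -0.6] T [-0.06  0.21 -0.  ] w 40.6 j6 -2.01 j1 0.44
-> row [0.0186 0.3799 0.059 ] turn -9.08
```

View pics/w41.png

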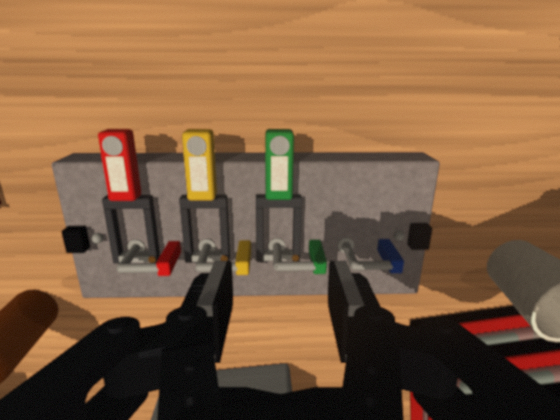

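>>> jog_arm:
  increments:
    - [0.0,0.06,0,-5]
    - [0.0,0.12,0,-9]
    - [0.005,0.18,0.0,-9]
    - [0.01,0.24,0.0,-9]
    - [0.015,0.3,0.02,-9]
    - [0.018,0.36,0.05,-9]
    - [0.0186,0.38,0.059,-9]
    - [0.0186,0.38,0.059,-9]
  hand: 0.15

```text
clock: 60.22
position: [533.9, 458.5, 186.3]
ee_rot: [-0.079, 0.996, 0.008, 0.039]
contact_force: [-0.2, 0.1, 0.5]
gripper_width: 49.0
```

Run:
```python
from h import *
s,R=st();im,C=shot("wrist","w42");tag(im,C,"blue",(150,60,450,260))
```

```text
t 60.23 pos [533.9 458.5 186.3] yawx -170.95 tilt 4.58 F [-0.2  0.1  0.5] T [-0.04  0.11 -0.02] w 49.0 j6 -2.40 j1 0.96
blue px [284. 144.] size mm [21.2, 58.5] ctr [508.1 459.7  18. ] yaw 10.1
```

View pics/w42.png

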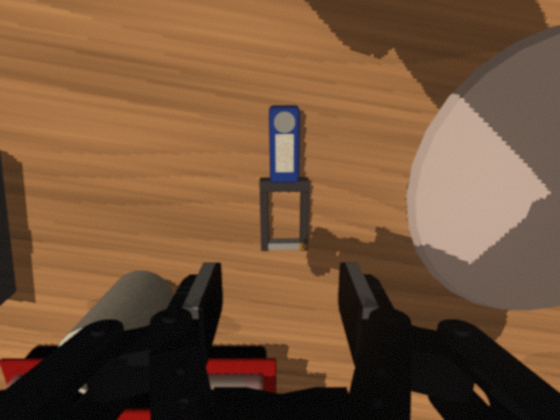

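Run:
```python
from h import *
s,R=st();C=cam("wrist",s);g=ray(C,[(285,244)],10)[0];print(np.degrees(np.arctan2(g[1]-459.7,g[0]-508.1)),g, ray(C,[(408,190)],10))
go([521.9,462.1,27.2],189.5)
```

```text
t 60.27 pos [534.5 457.6 188. ] yawx -171.02 tilt 4.70 F [-0.6 -0.1  0.2] T [-0.1   0.12  0.02] w 49.2 j6 -2.40 j1 0.96
9.495919691624156 [599.34162072 474.96193123  10.        ] [[532.48244331 570.69360028  10.        ]]
t 60.27 pos [534.5 457.6 188. ] yawx -171.02 tilt 4.70 F [-0.6 -0.1  0.2] T [-0.1   0.12  0.02] w 49.2 j6 -2.40 j1 0.96
-> row [0.0248 0.0045 0.1594] turn -0.52
```

>>> jog_arm:
  increments:
    - [0.0245,0.0045,0.06,-0.5]
    - [0.0245,0.0045,0.12,-0.5]
    - [0.0245,0.0045,0.147,-0.5]
    - [0.0245,0.0045,0.156,-0.5]
    - [0.0245,0.0045,0.158,-0.5]
    - [0.0245,0.0045,0.158,-0.5]

```text
clock: 61.02
position: [523.0, 462.7, 30.8]
ee_rot: [-0.083, 0.996, 0.01, 0.041]
contact_force: [0.5, 0.4, 0.3]
gripper_width: 49.2
```

Run:
```python
from h import *
go([521.9,462.1,27],189.5);shot("wrist","w43")
```

```text
t 61.02 pos [523.  462.7  30.8] yawx -170.54 tilt 4.86 F [0.5 0.4 0.3] T [-0.02  0.16  0.04] w 49.2 j6 -2.44 j1 0.98
-> row [ 0.0015 -0.0004  0.0037] turn -0.04
```

View pics/w43.png

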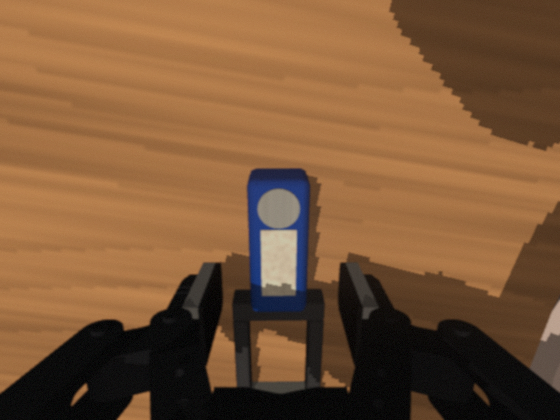

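>>> jog_arm:
  increments:
    - [0.002,0,0.0035,0]
    - [0.002,0,0.0035,0]
    - [0.002,0,0.0035,0]
    - [0.002,0,0.0035,0]
    - [0.002,0,0.0035,0]
    - [0.002,0,0.0035,0]
  hand: -1

```text
clock: 61.82
position: [521.2, 463.0, 28.3]
ee_rot: [-0.083, 0.996, 0.011, 0.042]
contact_force: [-1.7, -1.6, 6.2]
gripper_width: 21.9
```

>>> jog_arm:
  increments:
    - [0,0,0,0]
    - [0,0,-0.03,0]
    - [0,0,-0.08,0]
    - [0,0,-0.13,0]
    - [0,0,-0.13,0]

```text
clock: 62.45
position: [512.1, 461.4, 163.0]
ee_rot: [-0.083, 0.995, 0.014, 0.045]
contact_force: [-0.1, -0.2, -1.5]
gripper_width: 21.9
```

Run:
```python
from h import *
shot("wrist","w44");go([535,148.8,70],179.8)
```

```text
t 62.50 pos [510.9 460.  159.6] yawx -170.53 tilt 5.07 F [-0.9 -0.3 -2. ] T [-0.09  0.25  0.01] w 21.7 j6 -2.43 j1 0.99
-> row [ 0.0351 -0.3124  0.0815] turn 9.67
```

View pics/w44.png

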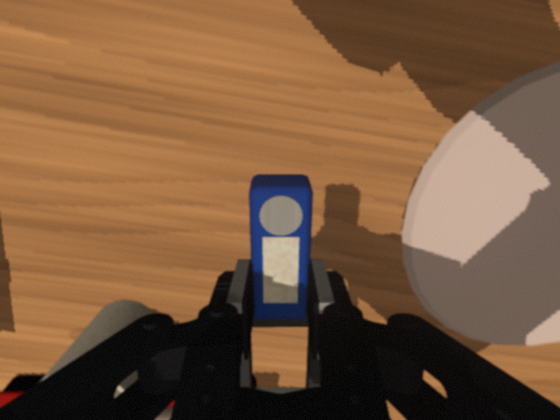

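>>> jog_arm:
  increments:
    - [0.005,-0.06,0,5]
    - [0.01,-0.12,0,9.6]
    - [0.015,-0.18,0,9.6]
    - [0.025,-0.24,0.0,9.6]
    - [0.035,-0.3124,0.02,9.6]
    - [0.035,-0.3124,0.06,9.6]
    - [0.035,-0.3124,0.077,9.6]
    - [0.035,-0.3124,0.081,9.6]
    - [0.035,-0.3124,0.081,9.6]

```text
clock: 63.62
position: [533.8, 147.8, 69.1]
ee_rot: [0.001, 0.999, 0.015, 0.04]
contact_force: [0.2, 0.0, -0.8]
gripper_width: 22.2
```

Run:
```python
from h import *
go([598.5,148.8,69.7],179.8);shot("top","t11");shot("side","s27")
im=cv2.imread("pics/t11.png");a=cv2.resize(im[110:190,230:370],None,fx=4,fy=4,interpolation=2)
im=cv2.imread("pics/s27.png");b=cv2.resize(im[160:250,180:320],None,fx=4,fy=3.1,interpolation=2)
cv2.imwrite("pics/c27.png",np.vstack([a,b[:,:560]])[:600])
```

```text
t 63.62 pos [533.8 147.8  69.1] yawx 179.80 tilt 4.85 F [ 0.2  0.  -0.8] T [-0.01  0.12 -0.02] w 22.2 j6 -2.17 j1 0.57
-> row [-0.0645  0.0011  0.0046] turn 0.00
```

View pics/c27.png

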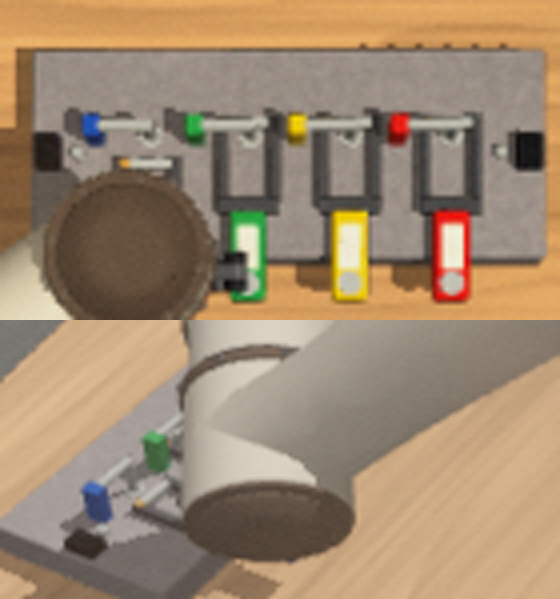

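The blue hook is aligned: gate from (124,163) to (172,163), bar at (150,137). Pushing.

>>> jog_arm:
  increments:
    - [-0.012,0.001,0.001,0]
    - [-0.022,0.001,0.002,0]
    - [-0.032,0.001,0.003,0]
    - [-0.042,0.001,0.0035,0]
    - [-0.052,0.001,0.004,0]
    - [-0.062,0.001,0.0046,0]
    - [-0.0645,0.001,0.0046,0]
    - [-0.0645,0.001,0.0046,0]

```text
clock: 64.72
position: [599.4, 149.4, 70.2]
ee_rot: [0.001, 0.999, 0.015, 0.041]
contact_force: [-0.6, 0.4, -1.8]
gripper_width: 22.1
```

Run:
```python
from h import *
go([561,148.8,69.7],179.8);shot("side","s28")
im=cv2.imread("pics/s28.png");b=cv2.resize(im[160:250,170:310],None,fx=5,fy=5,interpolation=2)
cv2.imwrite("pics/c28.png",b)
```

```text
t 64.72 pos [599.4 149.4  70.2] yawx 179.81 tilt 4.99 F [-0.6  0.4 -1.8] T [-0.05  0.26 -0.05] w 22.1 j6 -2.10 j1 0.51
-> row [ 0.0383 -0.0007 -0.0026] turn 0.01
```

View pics/c28.png

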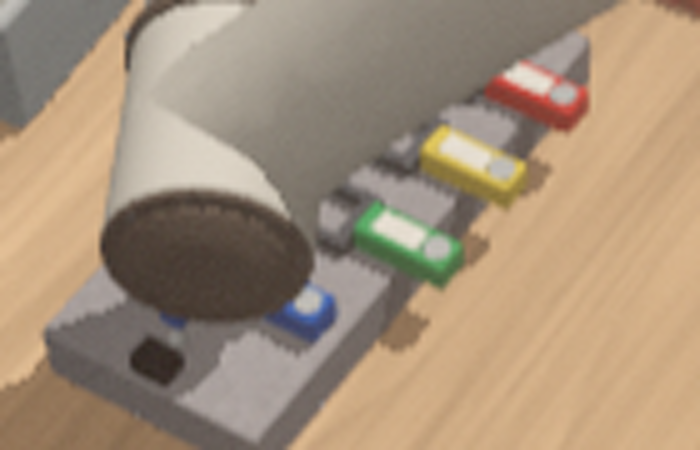

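>>> jog_arm:
  increments:
    - [0.01,0,-0.0005,0]
    - [0.02,0,-0.001,0]
    - [0.029,0,-0.002,0]
    - [0.034,0,-0.0025,0]
    - [0.037,0,-0.0025,0]
    - [0.039,0,-0.0025,0]

```text
clock: 65.53
position: [561.2, 149.8, 70.0]
ee_rot: [0.001, 0.999, 0.016, 0.042]
contact_force: [4.5, -1.8, -3.2]
gripper_width: 22.4
```

>>> jog_arm:
  increments:
    - [0.001,0,0,0]
    - [0.0015,0,0,0]

```text
clock: 65.78
position: [561.1, 150.0, 70.2]
ee_rot: [0.001, 0.999, 0.016, 0.043]
contact_force: [6.7, -2.4, -3.1]
gripper_width: 21.9
```

>>> jog_arm:
  increments:
    - [-0.001,0,0,0]
    - [-0.001,0,0,0]
    - [-0.001,0,0,0]
    - [0,0,-0.02,0]
    - [0,0,-0.07,0]
    - [0,0,-0.13,0]
    - [0,0,-0.17,0]
    - [0,0,-0.17,0]
  hand: -0.05

```text
clock: 66.78
position: [547.6, 145.2, 243.8]
ee_rot: [0.001, 0.999, 0.018, 0.047]
contact_force: [-0.1, 0.6, -1.4]
gripper_width: 40.4
```

Run:
```python
from h import *
shot("wrist","w45");go([480,54,280],179.8)
```

```text
t 66.83 pos [546.4 144.8 241. ] yawx 179.81 tilt 5.49 F [-0.5 -0.5 -1.2] T [-0.07  0.19  0.01] w 40.3 j6 -2.14 j1 0.55
-> row [ 0.0624 -0.0894 -0.0478] turn 0.01
```

View pics/w45.png

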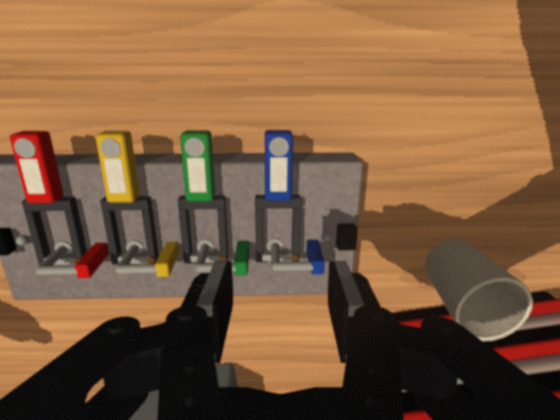

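>>> jog_arm:
  increments:
    - [-0.04,-0.05,-0.015,0]
    - [-0.08,-0.09,-0.015,0]
    - [-0.08,-0.095,-0.015,0]
    - [-0.08,-0.095,-0.015,0]

```text
clock: 67.32
position: [623.8, 48.5, 257.6]
ee_rot: [0.002, 0.999, 0.017, 0.043]
contact_force: [0.1, 0.1, 0.1]
gripper_width: 40.7
```

Run:
```python
from h import *
st();im,C=shot("wrist","w46")
cv2.imwrite("pics/w46c.png",cv2.resize(im[80:240,60:500],None,fx=1.8,fy=1.8*2,interpolation=2)[:600])
```

```text
t 67.33 pos [623.8  48.5 257.6] yawx 179.74 tilt 5.25 F [0.1 0.1 0.1] T [-0.02  0.22  0.01] w 40.7 j6 -1.91 j1 0.33
```

View pics/w46.png

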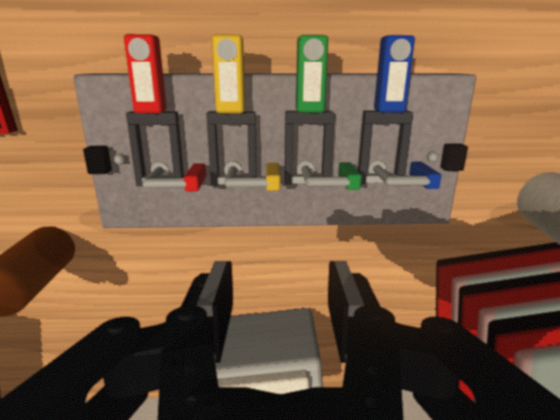

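Run:
```python
from h import *
im=cv2.imread("pics/w46.png")
cv2.imwrite("pics/w46d.png",np.vstack([cv2.resize(np.clip(im[100:195,a:a+170]*1.3,0,255).astype(np.uint8),None,fx=4.5,fy=3.1,interpolation=2) for a in (120,275)]))
s=read_state()
C=cam("wrist")
for c,roi in dict(red=(110,30,180,118),yellow=(200,30,255,118),green=(285,30,340,118),blue=(370,30,425,118)).items():
    m=mask(im,*HS[c],roi);m=cv2.morphologyEx(m,cv2.MORPH_CLOSE,np.ones((9,9)));k=max(cv2.findContours(m,0,1)[0],key=cv2.contourArea);r=cv2.minAreaRect(cv2.convexHull(k));print(c,ray(C,[r[0]],57)[0].round(1),[round(float(x),1) for x in r[1]])
f=ray(C,[(159,168),(233,168),(306,168),(379,168)],40);print(f.round(1))
```

```text
red [547.1 -52.8  57. ] [82.4, 34.6]
yellow [547.7  14.1  57. ] [79.1, 30.2]
green [547.8  82.2  57. ] [76.0, 29.0]
blue [547.4 150.4  57. ] [31.2, 78.0]
[[630.6 -56.2  40. ]
 [631.3  12.7  40. ]
 [631.9  81.6  40. ]
 [632.6 151.5  40. ]]
```

View pics/w46d.png

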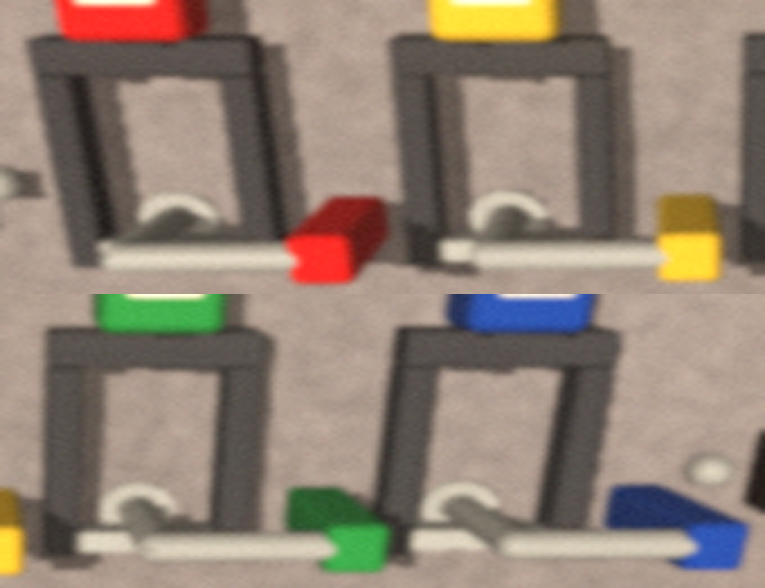

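Run:
```python
from h import *
shot("side","s29")
```

```text
(no output)
```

View pics/s29.png

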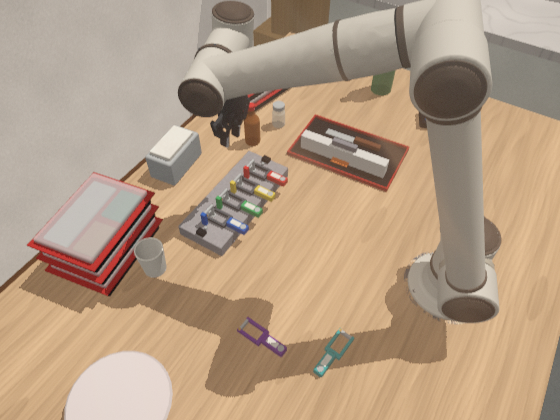

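The side view shows everything in place: four tags on their own eyes, cover and lifter in the tray, and cup, bottle and jar where they started. Handing in.

```bash
python3 -c "
from bench import *
print(job_done(), read_state()['clock'])"
```

```text
the job is handed in; nothing more can be done
the job is handed in; nothing more can be done
```

The job is handed in at about 67 s of the 208 s allowed. The cover is off, the cover (open side down) and the lifter lie flat in the tray, and all four tags are clipped to their own eyes.

- **Cover:** It took three levering passes under the lip. The first popped only the -y end, the second changed nothing, and a quick push nearer the +y side of the lip popped the other. Overhead views then showed both balls sprung in under the cover's end walls.
- **Tags:** Each pushed on with almost no force left at the end. When tugged back, each stopped against its gate at about 5 to 7 N, with the bar at about 79 mm along the tag, as specified.
- **Last checks:** The final wrist and side views show the tags lying on the dock, and the cup, bottle and jar apparently unmoved. The purple and turquoise look-alikes were left alone.
- **Not confirmed:** I could not read the gate or catch joints, so "shut" and "popped" rest on the pictures and forces. The eye arms hide most of each gate from the camera.
- **Arm tilt:** The tool drifted to about 5° off vertical over the run; I allowed for it in the heights and it caused no misfit.

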